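# Load the bayonet-hooded test pot

### The job

Turn the bayonet hood of the round test pot anticlockwise until its lugs come out from under the keepers, lift it off and stand it upright on the empty round pad. Put every sensor unit from the square mat upright into a socket of the pot, one to a socket, and press each down until it is fully home. Then put the hood back on the pot and turn it clockwise until its lugs are right under the keepers again; leave the mug and the mouse where they are.

Things in the scene. Friction and masses are not known exactly. Their poses are not given: they have to be found in the camera images.
- pot_deck (a point): Test pot: a low round aluminium base fixed to the bench, 234 mm across; this point is the centre of its flat deck, 30 mm above the bench, z up. The two keepers stand opposite each other on the deck's edge, near this frame's +x and -x axes; between them are the open slots. The pot is the same after a half turn.
- keeper (a point): Middle of the lip of one of the two dark steel keepers (inverted-L rails), 103 mm from the pot's centre, 4 deg anticlockwise of pot_deck's +x (the other is opposite). It covers -22 to +30 deg about that x; the lip reaches in to 92.5 mm from the centre, 11.5 to 17.5 mm above the deck. A stop closes its clockwise end (-22 to -17 deg).
- hood: Bayonet hood, standing on the pot's deck: an upside-down aluminium pot, 176 mm diameter, 90 mm high, 4 mm wall, about 450 g; origin at the centre of its lower rim. Same after a half turn. Locked, its x axis lies along pot_deck's x (stops at -2 deg); it starts 0 to 0.2 rad anticlockwise of that. Between 45 and 143 deg anticlockwise (from above) the lugs are in the slots and it lifts off.
- hood_grip (a point): Middle of the hood's black upright grip bar, on the hood's axis 114 mm above its lower rim; same axes as the hood. The bar is 90 mm long (along x), 14 mm thick (along y) and stands 42 mm up from the hood's top; its top is 18 mm above this point.
- lug (a point): One of the hood's two steel lugs, at its lower rim in line with the bar (+x of the hood; the other at -x): 30 deg wide, 7 mm thick, reaching 102 mm from the axis (this point: 93 mm out, mid-thickness). Play: 4.5 mm radially between hood and keeper lips, 4 mm between lugs and keepers, 4.5 mm in height.
- pad_top (a point): Parking pad: a fixed flat round rubber disc, 220 mm diameter, 4 mm thick, empty at the start; this point is the centre of its top.
- mat_top (a point): Units' mat: a fixed flat square rubber mat, 220 x 220 mm, 4 mm thick, on which the sensor units stand at the start; centre of its top.
- socket0_floor (a point): One of four black cups on the pot's deck: 64 mm outside, 57 mm inside diameter, rim 8 mm above its floor; this point is the centre of its floor (z up). It slides stiffly down (about 10 N, stays where left): floor 12 mm above the deck at the start, 2 mm when fully home (hard stop). Sockets are 46 mm from the pot's centre; any unit may go in any socket.
- socket1_floor (a point): One of four black cups on the pot's deck: 64 mm outside, 57 mm inside diameter, rim 8 mm above its floor; this point is the centre of its floor (z up). It slides stiffly down (about 10 N, stays where left): floor 12 mm above the deck at the start, 2 mm when fully home (hard stop). Sockets are 46 mm from the pot's centre; any unit may go in any socket.
- socket2_floor (a point): One of four black cups on the pot's deck: 64 mm outside, 57 mm inside diameter, rim 8 mm above its floor; this point is the centre of its floor (z up). It slides stiffly down (about 10 N, stays where left): floor 12 mm above the deck at the start, 2 mm when fully home (hard stop). Sockets are 46 mm from the pot's centre; any unit may go in any socket.
- socket3_floor (a point): One of four black cups on the pot's deck: 64 mm outside, 57 mm inside diameter, rim 8 mm above its floor; this point is the centre of its floor (z up). It slides stiffly down (about 10 N, stays where left): floor 12 mm above the deck at the start, 2 mm when fully home (hard stop). Sockets are 46 mm from the pot's centre; any unit may go in any socket.
- unit0_mid (a point): Sensor unit (2 to 4 are present, all alike): a steel can 50 mm diameter and 30 mm high with an upright round grey stem, 22 mm diameter, on top; 66 mm high overall, about 160 g. This point is on its axis half-way up, 33 mm above its underside; z is up along the stem.
- unit1_mid (a point): Sensor unit (2 to 4 are present, all alike): a steel can 50 mm diameter and 30 mm high with an upright round grey stem, 22 mm diameter, on top; 66 mm high overall, about 160 g. This point is on its axis half-way up, 33 mm above its underside; z is up along the stem.
- unit2_mid (a point): Sensor unit (2 to 4 are present, all alike): a steel can 50 mm diameter and 30 mm high with an upright round grey stem, 22 mm diameter, on top; 66 mm high overall, about 160 g. This point is on its axis half-way up, 33 mm above its underside; z is up along the stem.
- unit3_mid (a point): Sensor unit (2 to 4 are present, all alike): a steel can 50 mm diameter and 30 mm high with an upright round grey stem, 22 mm diameter, on top; 66 mm high overall, about 160 g. This point is on its axis half-way up, 33 mm above its underside; z is up along the stem.
- mug: White mug, 80 mm diameter, 95 mm high, a bystander beyond the work.
- mouse: Black computer mouse, 105 x 60 x 33 mm, a bystander.
Not all that is in view belongs to the job. What is shaped like the part that bears unit1_mid but green or pink is not meant.

How it is judged:
On the way, in this order (a step that is already met when the one before it is completed fails the run):
1. the hood has been turned out of its keepers and lifted clear of the pot (z of hood_grip in the frame of pot_deck above 0.134 m), for 0.1 s.
2. the hood stands released and upright on the round pad, its centre within 60 mm of the pad's (horizontal distance between hood_grip and pad_top below 0.06 m and z of hood_grip in the frame of pad_top below 0.122 m and angle between hood_grip's own z axis and vertical below 0.1 rad and contact force between the fingers and hood below 0.3 N), for 0.2 s.
3. every unit stands in a socket, pressed home (within 3.5 mm of full depth) (z of unit0_mid in the frame of pot_deck between 0.03 and 0.0385 m and (horizontal distance between unit0_mid and socket0_floor below 0.008 m or horizontal distance between unit0_mid and socket1_floor below 0.008 m or horizontal distance between unit0_mid and socket2_floor below 0.008 m or horizontal distance between unit0_mid and socket3_floor below 0.008 m) and z of unit1_mid in the frame of pot_deck between 0.03 and 0.0385 m and (horizontal distance between unit1_mid and socket0_floor below 0.008 m or horizontal distance between unit1_mid and socket1_floor below 0.008 m or horizontal distance between unit1_mid and socket2_floor below 0.008 m or horizontal distance between unit1_mid and socket3_floor below 0.008 m) and z of unit2_mid in the frame of pot_deck between 0.03 and 0.0385 m and (horizontal distance between unit2_mid and socket0_floor below 0.008 m or horizontal distance between unit2_mid and socket1_floor below 0.008 m or horizontal distance between unit2_mid and socket2_floor below 0.008 m or horizontal distance between unit2_mid and socket3_floor below 0.008 m) and z of unit3_mid in the frame of pot_deck between 0.03 and 0.0385 m and (horizontal distance between unit3_mid and socket0_floor below 0.008 m or horizontal distance between unit3_mid and socket1_floor below 0.008 m or horizontal distance between unit3_mid and socket2_floor below 0.008 m or horizontal distance between unit3_mid and socket3_floor below 0.008 m)), for 0.2 s.
4. the hood is back down on the pot with its lugs under the keepers (within 0.26 rad of the locked line) (horizontal distance between hood_grip and pot_deck below 0.012 m and z of hood_grip in the frame of pot_deck below 0.119 m and angle between the x axis of hood_grip and the x axis of pot_deck, either way round below 0.26 rad), for 0.2 s.
At the end, for the whole second after the job is handed in: Every unit present stands upright in a socket (axis within 8 mm of the socket's), pressed to within 3.5 mm of fully home; the hood stands flat on the pot's deck (within 5 mm), centred within 12 mm, its bar within 0.26 rad of the locked line so that each lug lies wholly under its keeper, at rest (all of step 3 and all of step 4 and angle between each of unit0_mid, unit1_mid, unit2_mid, unit3_mid's own z axis and vertical below 0.15 rad and angle between hood_grip's own z axis and vertical below 0.1 rad and linear speed of hood below 0.02 m/s); the robot touches nothing.
It fails at once if the mug is pushed aside by more than 40 mm (distance of mug from where it was at the start of the episode above 0.04 m).
It fails at once if the mouse is pushed aside by more than 40 mm (distance of mouse from where it was at the start of the episode above 0.04 m).
Of unit0, unit1, unit2, unit3 only 2 to 4 are there at a start; the rules pass over those that are not, and their reading is None.
At some moment in a run one of unit0, unit1, unit2, unit3 may be knocked a few centimetres aside while the robot is not near it.
Once in a run the grip may slacken for a moment while it holds something.
It also fails if it takes over 210 s, if anything falls off the work surface, if the arm or the gripper's body presses on something with over 40 N, if the wrist force passes 120 N, or if a joint passes its speed limit or range.

### The arm

A 6-joint arm with a two-finger parallel gripper is mounted at the origin on the work surface. World frame = base frame: x ahead of the robot, y to its left, z up, the work surface at z = 0. Lengths are in m, angles in rad, forces in N, time in s.
With the tool pointing down it reaches from about 0.325 to 1 m from the base axis. Payload 5.1 kg.
Tool frame: the origin (TCP) lies midway between the tips of the shut fingers; the grasp point (between the pads) lies 19 mm behind it; z points along the fingers, y is the direction in which the jaws open and shut (so a half turn about z gives the same grasp; the last joint's range is limited). The gripper opens to 85 mm and grips with 20 to 120 N. Pads are 22 mm wide; open, the fingers measure 114 mm over their backs; the gripper's body (76 mm by 85 mm) begins 54 mm behind the grasp point. The pads swing forward as they close: fully open they stand 13 mm farther back than shut.
Start: joints at [1.214, 0.124, 1.65, -0, 1.367, -0.083], TCP at [0.176, 0.626, 0.231] pointing down, gripper open.
Joint ranges: [-2.61, 2.61], [-1.02, 2.33], [0.03, 2.71], [-1.35, 4.49], [0.32, 2.68], [-2.91, 2.91]. Speed limits (rad/s): [2.57, 2.57, 3.14, 3.14, 3.14, 3.14].

### API

Orientations are given as a rotation vector (axis times angle).
In Python, from workcell import bot, cams, models gives the robot as it stands.
- The arm moves only by the shell command python3 -m handwheel 'ROWS'. ROWS is JSON, a list of rows, each an object with "xyz": the shift along the tool's x, y, z in cm, a list of three; "twist": the turn, a rotation vector about the tool's x, y, z in rad, a list of three; "fingers": the finger opening in cm, from 0 to 8.54. A call has 1 to 20 rows; each row shifts and turns the pose as measured when the row begins, along the tool's axes as they then stand; what a row does not reach is not made up. A row lasts 1/8 s, in which the tool goes at most 62.5 mm and 10.7 degrees, less where a joint would pass 70% of its speed; a pose out of reach is approached as far as the arm can. A call with a gripper value outside its range is refused whole. The fingers move at their own pace and stop on an object; the grip force is fixed at half the most. Time passes only in rows, so rows that do not move let the fingers close. It gives the time, the measured TCP pose, the force and the opening at its end, in the units of the state.
- bot.state(): the state, without advancing time (a new reading comes with each control period).
- cams.camera(name): name is "side" or "top" or "wrist"; returns a dict with "img" (480x640x3 uint8, red, green, blue), "fx", "fy", "cx", "cy" (pixels), "pose" (4x4, takes a point from camera to world coordinates); the wrist camera has in their place "T_tool_cam" (4x4, takes a point from camera to tool coordinates, whose origin is the TCP and whose axes are the flange's). Camera axes: x right, y down, z forward; pixel columns grow to the right and rows downward; lengths in m; the calibration is good to about 2 mm. A picture is of the moment at which its call begins: read the wrist's pose just before it. There is no depth.
- bot.close_job(): hands the job in, once; it reports no verdict.
Trained networks look in a picture, given as the dict that the camera call returned (one of the last four; its "shot" number tells which), for a name from the list of things; names that differ only in an ending like _2 or _b are one class to them, and where a whole thing is asked for, a point or a joint stands for the part that bears it (a point fixed in the world has none). Each returns a list of dicts, best first, with "p" (0 to 1); they miss things now and then, are a little off and sometimes report something else, mostly with a low value. They report only what shows in the picture. A call takes as long as a camera call. They do not tell look-alikes from the thing itself.
- models.find_in(thing, picture): "point" ([x, y, z] in m, in world coordinates, good to about 4 mm: the middle of the surface that is visible of it).
- models.masks_of(thing, picture): "mask" (480x640 bool, what is visible of it).
- models.place_of(thing, picture): "point" ([x, y, z] in m, in world coordinates, good to about 4 mm: a listed point, or the origin of a listed thing).
The state is a dict: "time_s": time; "joint_pos": joint angles; "qd": joint speeds; "joint_torque": joint torques, N m; "eef_pos": TCP position; "orientation": TCP orientation; "force": force on the tool from outside, world axes, zero at the start; "torque": the same for the moment, N m; "grip_width": finger opening in m.
Only numpy, scipy, OpenCV 4.12 (cv2) and the standard library are available. Lean on these libraries where they do the work, as an engineer would, in place of code of your own. Each camera call takes 0.05 s, during which the arm holds its last target.

## Working session

There is one attempt and no reset: what is moved stays moved. The work goes in short steps, Python scripts to look and compute and a shell command to move; the robot and the scene stay as the last step left them, time stands still between calls to the robot, and variables do not carry over. Pictures are saved under pics/ and viewed, and the job is handed in when it is done.

```bash
mkdir -p pics; ls
python3 - <<'E'
from workcell import bot,cams,models
import cv2
s=bot.state();print({k:(v if isinstance(v,float) else [round(float(x),3) for x in v]) if k!='time_s' else v for k,v in s.items()})
for n in ("top","side","wrist"):
    c=cams.camera(n);cv2.imwrite(f"pics/{n}0.png",c["img"][:,:,::-1]);print(n,c["fx"],c["fy"],c["cx"],c["cy"],c.get("pose",c.get("T_tool_cam")))
    if n!="wrist":
        for t in ["pot_deck","keeper","hood","hood_grip","lug","pad_top","mat_top","unit0_mid","mug","mouse"]:
            for r in models.place_of(t,c)[:6]: print(t,[round(float(x),3) for x in r["point"]],round(r["p"],2))
E
```

```text
pics
{'time_s': 0.0, 'joint_pos': [1.214, 0.125, 1.652, 0.0, 1.368, -0.083], 'qd': [0.002, 0.0, 0.002, 0.001, -0.001, 0.0], 'joint_torque': [0.001, -42.361, -36.546, 0.0, 0.007, 0.0], 'eef_pos': [0.176, 0.625, 0.23], 'orientation': [-0.429, -3.112, 0.003], 'force': [-0.954, 0.18, 0.193], 'torque': [0.04, 0.044, -0.038], 'grip_width': 0.08517485100981952}
top 546.3589949628549 546.3589949628549 320.2498308456682 240.0774994580037 [[-0.00845162 -0.98617388  0.16549816  0.33860032]
 [-0.99985734  0.01075462  0.0130244  -0.07633509]
 [-0.01462419 -0.16536447 -0.98612409  1.51669775]
 [ 0.          0.          0.          1.        ]]
keeper [0.549, 0.221, 0.045] 0.78
hood [0.469, 0.268, 0.033] 0.55
hood_grip [0.463, 0.271, 0.148] 0.95
lug [0.546, 0.223, 0.034] 0.86
pad_top [0.609, -0.018, -0.001] 0.76
pad_top [0.587, -0.243, 0.036] 0.28
mat_top [0.527, -0.292, 0.002] 0.64
mat_top [0.576, -0.338, 0.034] 0.63
mat_top [0.747, -0.211, 0.003] 0.54
unit0_mid [0.468, -0.347, 0.037] 0.58
mug [0.753, 0.215, -0.003] 0.64
mouse [0.749, -0.211, 0.005] 0.85
side 581.7386084744068 581.7386084744068 31
[... 413 characters left out ...]
ood_grip [0.458, 0.267, 0.143] 0.97
lug [0.547, 0.22, 0.033] 0.97
pad_top [0.611, -0.022, 0.003] 0.63
pad_top [0.594, -0.242, 0.037] 0.28
mat_top [0.529, -0.291, 0.006] 0.64
unit0_mid [0.467, -0.349, 0.038] 0.77
unit0_mid [0.745, -0.209, -0.001] 0.43
mug [0.753, 0.214, -0.004] 0.89
mouse [0.749, -0.214, -0.001] 0.78
mouse [0.466, -0.349, 0.038] 0.45
wrist 399.8522994471148 399.8522994471148 314.03582715453035 234.40861567613223 [[-2.16460712e-04 -9.64566992e-01 -2.63837965e-01  6.49668509e-02]
 [ 9.99999864e-01 -8.35320114e-05 -5.15045139e-04 -1.01340341e-04]
 [ 4.74756624e-04 -2.63838040e-01  9.64566878e-01 -1.41386523e-01]
 [ 0.00000000e+00  0.00000000e+00  0.00000000e+00  1.00000000e+00]]
```

View pics/top0.png

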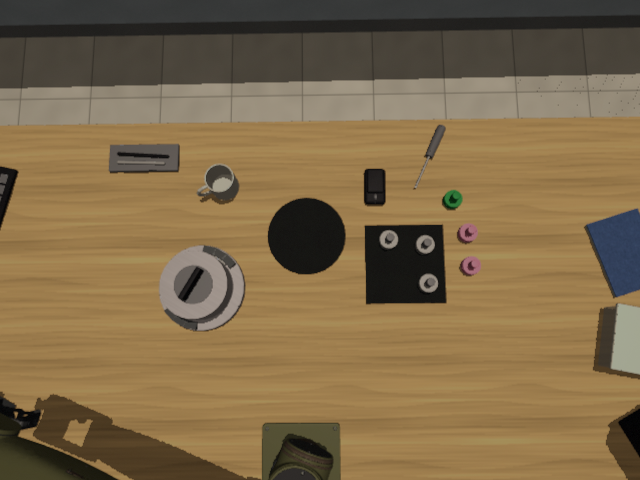

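View pics/side0.png

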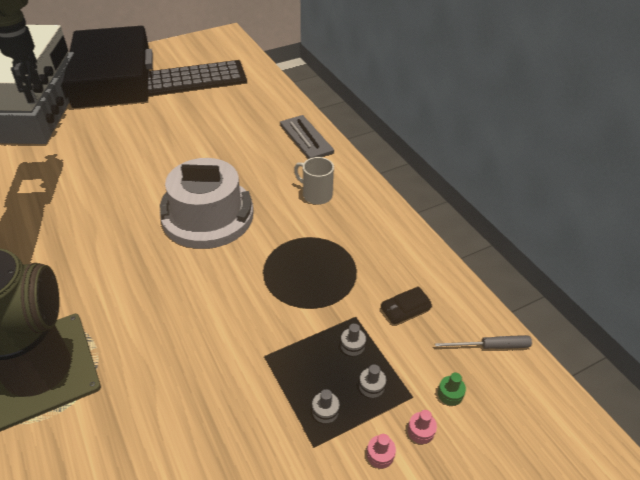

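View pics/wrist0.png

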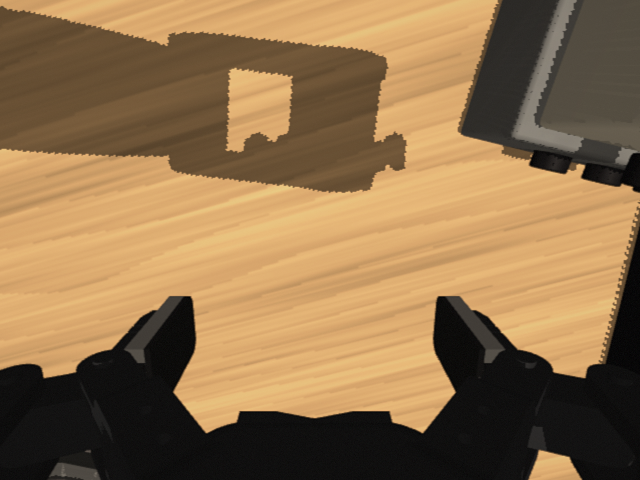

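Top view: the hood with its black bar is at about (190,284) on the pot, and the empty pad is at (307,236). Three grey steel units stand on the mat at (389,239), (426,243) and (428,283). The look-alikes are all off the mat: green at (453,200), pink at (468,233) and (471,266). The mouse is at (375,187) and the mug at (220,182). I want the grey units on the mat. Next I'll move over the hood to measure it.

```bash
cat > h.py <<'E'
from workcell import bot,cams,models
import numpy as np, cv2
from scipy.spatial.transform import Rotation as R
def goal(x,y,z,yaw,s=None):
    """delta in tool axes (cm) and twist to a downward pose with tool x at yaw deg"""
    s=s or bot.state()
    Rc=R.from_rotvec(s["orientation"]); p=np.array(s["eef_pos"])
    a=np.radians(yaw); X=np.array([np.cos(a),np.sin(a),0]);Z=np.array([0,0,-1.]);Y=np.cross(Z,X)
    Rg=R.from_matrix(np.stack([X,Y,Z],1))
    d=Rc.inv().apply(np.array([x,y,z])-p)*100
    t=(Rc.inv()*Rg).as_rotvec()
    d0=Rg.inv().apply(np.array([x,y,z])-p)*100
    print("d cm",d.round(2),"(in goal axes",d0.round(2),") twist",t.round(3))
def show(s=None):
    s=s or bot.state()
    M=R.from_rotvec(s["orientation"]).as_matrix()
    print("t %.2f"%s["time_s"],"p",np.round(s["eef_pos"],4),"yaw %.1f tilt %.3f"%(np.degrees(np.arctan2(M[1,0],M[0,0])),np.arccos(-M[2,2])),"F",np.round(s["force"],1),"T",np.round(s["torque"],2),"w %.4f"%s["grip_width"],"q6 %.2f"%s["joint_pos"][5])
def cam(n,name=None):
    s=bot.state(); c=cams.camera(n)
    if n=="wrist":
        T=np.eye(4);T[:3,:3]=R.from_rotvec(s["orientation"]).as_matrix();T[:3,3]=s["eef_pos"]
        c["W"]=T@np.array(c["T_tool_cam"])
    else: c["W"]=np.array(c["pose"])
    if name: cv2.imwrite(f"pics/{name}.png",c["img"][:,:,::-1])
    return c
def toplane(c,uv,z):
    uv=np.atleast_2d(np.array(uv,float)); d=np.c_[(uv[:,0]-c["cx"])/c["fx"],(uv[:,1]-c["cy"])/c["fy"],np.ones(len(uv))]@c["W"][:3,:3].T
    o=c["W"][:3,3]; return o+d*((z-o[2])/d[:,2])[:,None]
def proj(c,P):
    P=np.atleast_2d(P); q=(P-c["W"][:3,3])@c["W"][:3,:3]; return np.c_[q[:,0]/q[:,2]*c["fx"]+c["cx"],q[:,1]/q[:,2]*c["fy"]+c["cy"]]
def bar(c,ztop=0.162):
    m=[r for r in models.masks_of("hood_grip",c)]
    return m
E
python3 - <<'E'
from h import *
show(); goal(0.463,0.269,0.30,148)
c=cam("top")
for z,uv in ((0.162,[[182,298],[201,269]]),):
    P=toplane(c,uv,z);print(P.round(3), np.degrees(np.arctan2(*(P[0]-P[1])[1::-1])))
big=cv2.resize(c["img"][215:345,120:280],None,fx=5,fy=4.6,interpolation=cv2.INTER_CUBIC)
big=cv2.resize(c["img"][225:345,130:280],None,fx=5,fy=5,interpolation=cv2.INTER_CUBIC)
cv2.imwrite("pics/top_crop.png",big[:,:,::-1])
E
```

```text
t 1.15 p [0.1758 0.6258 0.2313] yaw 164.3 tilt 0.000 F [ 0.6  0.9 -0.3] T [ 0.01  0.04 -0.01] w 0.0855 q6 -0.08
d cm [-37.3  -26.58  -6.87] (in goal axes [-43.26 -15.04  -6.87] ) twist [-0.    -0.     0.285]
[[0.424 0.286 0.162]
 [0.496 0.24  0.162]] 147.78001774068488
```

View pics/top_crop.png

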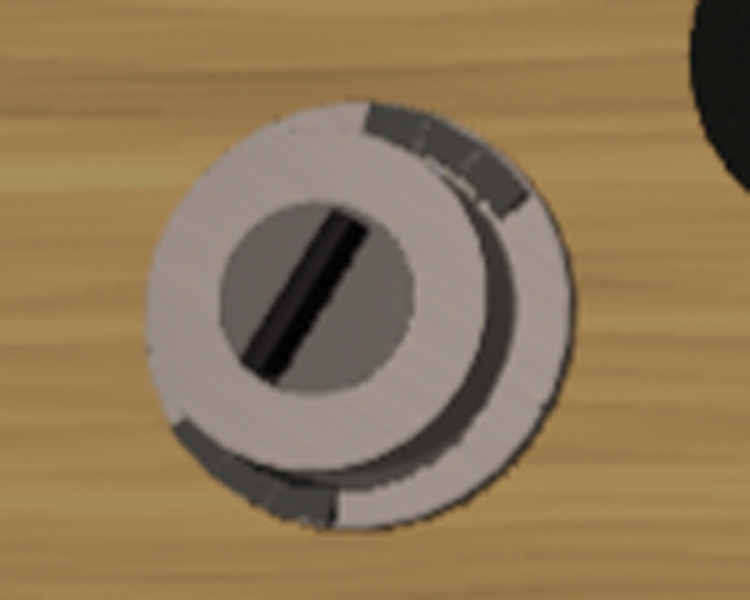

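```bash
python3 -m handwheel '[{"xyz":[-4.6,-3.3,-0.9],"twist":[0,0,0],"fingers":8.5},{"xyz":[-4.6,-3.3,-0.9],"twist":[0,0,0],"fingers":8.5},{"xyz":[-4.6,-3.3,-0.9],"twist":[0,0,0],"fingers":8.5},{"xyz":[-4.6,-3.3,-0.9],"twist":[0,0,0],"fingers":8.5},{"xyz":[-4.6,-3.3,-0.9],"twist":[0,0,0],"fingers":8.5},{"xyz":[-4.6,-3.3,-0.9],"twist":[0,0,0],"fingers":8.5},{"xyz":[-4.6,-3.3,-0.9],"twist":[0,0,0],"fingers":8.5},{"xyz":[-4.6,-3.3,-0.9],"twist":[0,0,0],"fingers":8.5},{"xyz":[0,0,0],"twist":[0,0,0.14],"fingers":8.5},{"xyz":[0,0,0],"twist":[0,0,0.14],"fingers":8.5},{"xyz":[0,0,0],"twist":[0,0,0],"fingers":8.5}]'
python3 - <<'E'
from h import *
show();c=cam("wrist","w1")
for t in ["hood_grip","keeper","hood","pot_deck"]:
    for r in models.place_of(t,c)[:3]: print(t,np.round(r["point"],3),round(r["p"],2))
goal(0.463,0.269,0.23,148)
E
```

```text
time_s: 2.58
eef_pos: [0.4682, 0.2606, 0.3071]
orientation: [0.868, 3.014, 0.004]
force: [-0.2, -0.3, -1.3]
grip_width: 0.0849
t 2.58 p [0.4682 0.2606 0.3071] yaw 147.9 tilt 0.006 F [-0.2 -0.3 -1.3] T [-0.    0.02 -0.04] w 0.0849 q6 -0.60
hood_grip [0.46  0.27  0.146] 0.58
keeper [0.463 0.271 0.029] 0.45
hood [0.467 0.272 0.025] 0.75
pot_deck [0.753 0.215 0.003] 0.2
d cm [0.85 0.38 7.69] (in goal axes [0.83 0.41 7.69] ) twist [ 0.004  0.004 -0.001]
```

View pics/w1.png

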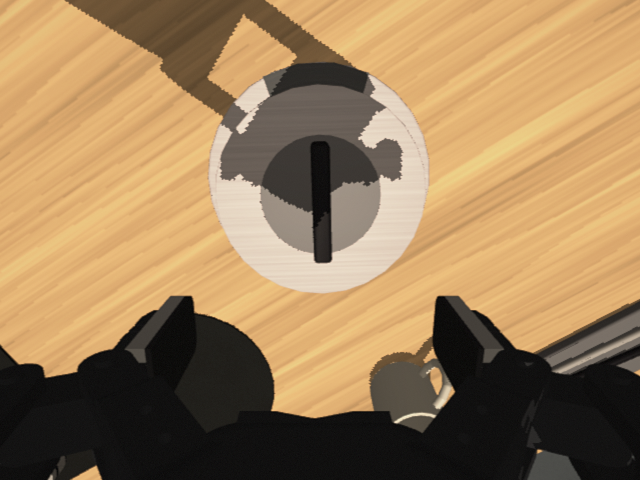

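Run:
```python
from h import *
c=cam("wrist")
for r in models.masks_of("hood_grip",c)[:1]:
    m=r["mask"].astype(np.uint8);ys,xs=np.nonzero(m);print(r["p"],xs.min(),xs.max(),ys.min(),ys.max(),cv2.minAreaRect(np.c_[xs,ys].astype(np.float32)))
P=toplane(c,[[319.5,143],[323,262]],.162);print(P.round(4),P.mean(0),np.degrees(np.arctan2(*(P[0]-P[1])[1::-1])))
# hood rim circle bottom / pot circle fit: pot deck outer (z .03)
K=toplane(c,[[264,78],[367,74]],.0475);print("keeper corners",K.round(3))
q=K-np.array([.463,.269,0]);print(np.hypot(q[:,0],q[:,1]),np.degrees(np.arctan2(q[:,1],q[:,0])))
t=cam("top")
K=toplane(t,[[130+368/5,225+105/5],[130+528/5,225+193/5],[130+175/5,225+428/5]],.0475);q=K-np.array([.463,.269,0]);print(K.round(3),np.hypot(q[:,0],q[:,1]),np.degrees(np.arctan2(q[:,1],q[:,0])))
# deck circle from top
D=toplane(t,[[130+146/5,225+320/5],[130+575/5,225+310/5]],.03);print(D)
```

```text
0.61 216 426 85 294 ((321.0, 189.5), (209.0, 210.0), 90.0)
[[0.4259 0.2928 0.162 ]
 [0.502  0.2486 0.162 ]] [0.46394387 0.27073222 0.162     ] 149.83899092838104
keeper corners [[0.353 0.279 0.047]
 [0.402 0.363 0.047]]
[0.11019925 0.11193246] [174.82766883 123.32057721]
[[0.572 0.262 0.048]
 [0.523 0.173 0.048]
 [0.398 0.361 0.048]] [0.10948838 0.11290569 0.11245348] [ -3.79818823 -57.92397799 125.27172011]
[[0.45746909 0.38418653 0.03      ]
 [0.4606672  0.14951585 0.03      ]]
```

```bash
python3 -c "
from h import *
goal(.464,.2705,.128,149.5)"
```

```text
d cm [ 0.9   0.52 17.89] (in goal axes [ 0.81  0.61 17.89] ) twist [ 0.004  0.004 -0.028]
```

```bash
python3 -m handwheel '[{"xyz":[0.9,0.5,4],"twist":[0,0,-0.03],"fingers":8.5},{"xyz":[0,0,4],"twist":[0,0,0],"fingers":8.5},{"xyz":[0,0,3],"twist":[0,0,0],"fingers":8.5},{"xyz":[0,0,0],"twist":[0,0,0],"fingers":8.5}]'
python3 -c "
from h import *
goal(.464,.2705,.128,149.5);cam('wrist','w2');cam('side','s2')"
```

```text
time_s: 3.48
eef_pos: [0.4638, 0.2715, 0.1955]
orientation: [0.816, 3.026, 0.007]
force: [-0.9, 0.5, 0.3]
grip_width: 0.0849
d cm [-0.03 -0.11  6.75] (in goal axes [-0.07 -0.07  6.75] ) twist [0.006 0.006 0.005]
```

View pics/w2.png

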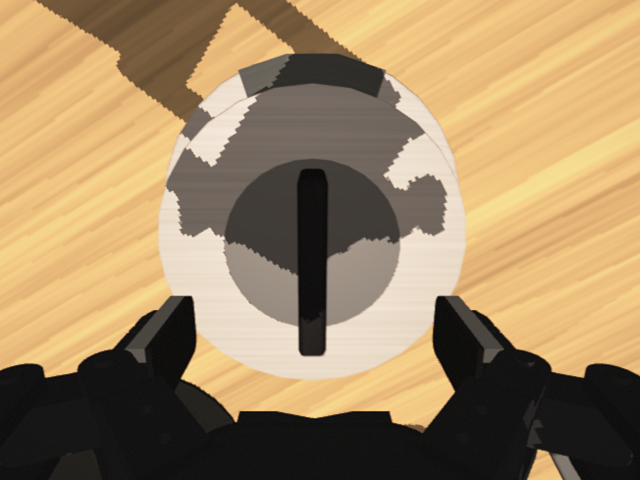

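The bar stands vertical in the picture at x≈312, midway between the fingers, so the gripper is aligned. I'll go down and grip it.

```bash
python3 -m handwheel '[{"xyz":[0,-0.1,3.5],"twist":[0.006,0.006,0],"fingers":8.5},{"xyz":[0,0,3.2],"twist":[0,0,0],"fingers":8.5},{"xyz":[0,0,0],"twist":[0,0,0],"fingers":8.5},{"xyz":[0,0,0],"twist":[0,0,0],"fingers":0},{"xyz":[0,0,0],"twist":[0,0,0],"fingers":0},{"xyz":[0,0,0],"twist":[0,0,0],"fingers":0},{"xyz":[0,0,0],"twist":[0,0,0],"fingers":0},{"xyz":[0,0,0],"twist":[0,0,0],"fingers":0},{"xyz":[0,0,0],"twist":[0,0,0],"fingers":0}]'; python3 -c "
from h import *
show()"
```

```text
time_s: 4.7
eef_pos: [0.4728, 0.2721, 0.1466]
orientation: [0.811, 3.014, 0.015]
force: [-0.0, -0.6, -2.1]
grip_width: 0.0124
t 4.70 p [0.4728 0.2721 0.1466] yaw 149.9 tilt 0.023 F [-0.  -0.6 -2.1] T [-0.24 -0.14  0.01] w 0.0124 q6 -0.62
```

Stopped 19 mm too high, so I'll open and correct.

```bash
python3 -m handwheel '[{"xyz":[0,0,0],"twist":[0,0,0],"fingers":4},{"xyz":[0,0,0],"twist":[0,0,0],"fingers":4},{"xyz":[0,0,0],"twist":[0,0,0],"fingers":4}]'; python3 -c "
from h import *
show();goal(.464,.2705,.128,149.5)"
```

```text
time_s: 5.08
eef_pos: [0.4735, 0.2733, 0.1474]
orientation: [0.81, 3.013, 0.019]
force: [-0.2, -0.2, 0.4]
grip_width: 0.04
t 5.08 p [0.4735 0.2733 0.1474] yaw 149.9 tilt 0.025 F [-0.2 -0.2  0.4] T [-0.04  0.01  0.03] w 0.0400 q6 -0.62
d cm [ 0.71 -0.75  1.92] (in goal axes [ 0.67 -0.72  1.94] ) twist [0.018 0.018 0.007]
```

```bash
python3 -c "
from h import *
c=cam('wrist','w3');cam('side','s3')
"
```

```text
(no output)
```

View pics/w3.png

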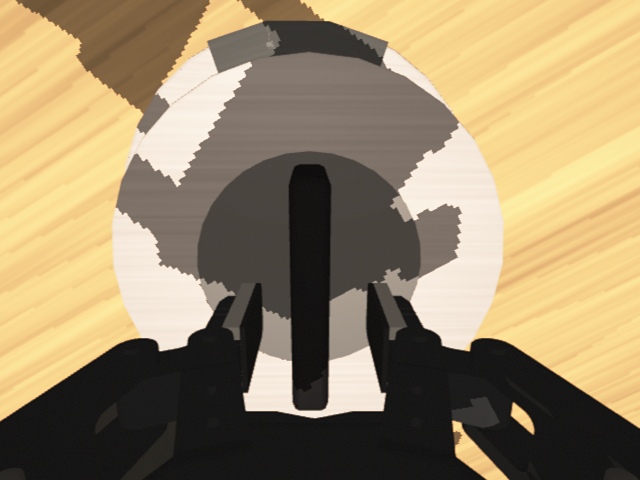

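View pics/s3.png

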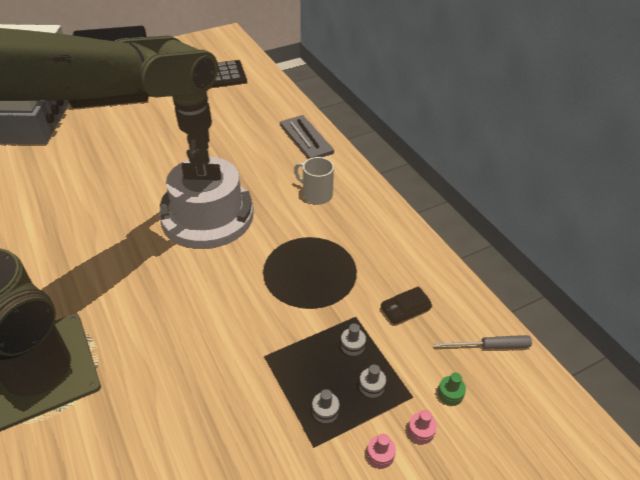

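```bash
python3 -c "
from h import *
c=cam('wrist');show()
P=toplane(c,[[310,188],[310,408]],.162);print(P.round(4),P.mean(0),np.degrees(np.arctan2(*(P[0]-P[1])[1::-1])),np.linalg.norm(P[0]-P[1]))
t=cam('side')
for n in ['hood_grip','hood']:
  for r in models.place_of(n,t)[:2]:print(n,r)
"
```

```text
t 5.22 p [0.4734 0.2731 0.1473] yaw 149.9 tilt 0.025 F [ 0.1 -0.1  0.2] T [ 0.03  0.01 -0.02] w 0.0401 q6 -0.62
[[0.433  0.2952 0.162 ]
 [0.5047 0.2533 0.162 ]] [0.46884593 0.27426429 0.162     ] 149.72248648001084 0.0831022623775074
hood_grip {'point': [0.4651, 0.269, 0.1445], 'p': 0.69}
hood {'point': [0.465, 0.2735, 0.0333], 'p': 0.9}
```

```bash
python3 -c "
from h import *
goal(.467,.273,.128,149.7)"; python3 -m handwheel '[{"xyz":[0.5,-0.3,0.7],"twist":[0.018,0.018,0],"fingers":4},{"xyz":[0,0,0.7],"twist":[0,0,0],"fingers":4},{"xyz":[0,0,0],"twist":[0,0,0],"fingers":4}]'; python3 -c "
from h import *
show();goal(.467,.273,.128,149.7)"
```

```text
d cm [ 0.58 -0.35  1.9 ] (in goal axes [ 0.54 -0.32  1.92] ) twist [0.017 0.018 0.003]
time_s: 5.75
eef_pos: [0.4668, 0.2728, 0.1315]
orientation: [-0.815, -3.031, 0.004]
force: [0.5, -0.3, -0.6]
grip_width: 0.0399
t 5.75 p [0.4668 0.2728 0.1315] yaw 149.9 tilt 0.004 F [ 0.5 -0.3 -0.6] T [-0.   -0.   -0.02] w 0.0399 q6 -0.62
d cm [-0.01  0.02  0.35] (in goal axes [-0.01  0.02  0.35] ) twist [-0.003 -0.002  0.003]
```

```bash
python3 -m handwheel '[{"xyz":[0,0,0.3],"twist":[0,0,0],"fingers":4},{"xyz":[0,0,0],"twist":[0,0,0],"fingers":0.5},{"xyz":[0,0,0],"twist":[0,0,0],"fingers":0.5},{"xyz":[0,0,0],"twist":[0,0,0],"fingers":0.5},{"xyz":[0,0,0],"twist":[0,0,0],"fingers":0.5}]'; python3 -c "
from h import *
show()"
```

```text
time_s: 6.38
eef_pos: [0.4672, 0.273, 0.1286]
orientation: [-0.816, -3.032, 0.003]
force: [0.7, 0.6, 0.2]
grip_width: 0.0132
t 6.38 p [0.4672 0.273  0.1286] yaw 149.9 tilt 0.003 F [0.7 0.6 0.2] T [ 0.09 -0.05 -0.01] w 0.0132 q6 -0.62
```

```bash
python3 -m handwheel '[{"xyz":[0,0,0],"twist":[0,0,-0.17],"fingers":0.5},{"xyz":[0,0,0],"twist":[0,0,-0.17],"fingers":0.5},{"xyz":[0,0,0],"twist":[0,0,-0.17],"fingers":0.5}]'; python3 -c "
from h import *
show();c=cam('top')
for n in ['hood_grip','lug']:
  for r in models.place_of(n,c)[:2]:print(n,r)"
```

```text
time_s: 6.75
eef_pos: [0.4671, 0.2728, 0.1286]
orientation: [-0.002, -3.139, 0.002]
force: [0.3, 0.3, 0.6]
grip_width: 0.0135
t 6.75 p [0.4671 0.2728 0.1286] yaw 179.9 tilt 0.003 F [0.3 0.3 0.6] T [ 0.06 -0.1  -0.04] w 0.0135 q6 -1.14
hood_grip {'point': [0.4627, 0.2717, 0.1483], 'p': 0.9}
lug {'point': [0.5568, 0.271, 0.0334], 'p': 0.63}
lug {'point': [0.4662, -0.348, 0.0358], 'p': 0.22}
```

```bash
python3 -m handwheel '[{"xyz":[0,0,0],"twist":[0,0,-0.17],"fingers":0.5},{"xyz":[0,0,0],"twist":[0,0,-0.17],"fingers":0.5},{"xyz":[0,0,0],"twist":[0,0,-0.17],"fingers":0.5},{"xyz":[0,0,0],"twist":[0,0,-0.17],"fingers":0.5},{"xyz":[0,0,0],"twist":[0,0,-0.17],"fingers":0.5},{"xyz":[0,0,0],"twist":[0,0,0],"fingers":0.5}]'; python3 -c "
from h import *
show();cam('side','s4')"
```

```text
time_s: 7.65
eef_pos: [0.4672, 0.2725, 0.1285]
orientation: [1.29, -2.861, 0.001]
force: [0.1, 1.2, -0.1]
grip_width: 0.0132
t 7.65 p [0.4672 0.2725 0.1285] yaw -131.5 tilt 0.003 F [ 0.1  1.2 -0.1] T [ 0.07 -0.14  0.17] w 0.0132 q6 -1.99
```

View pics/s4.png

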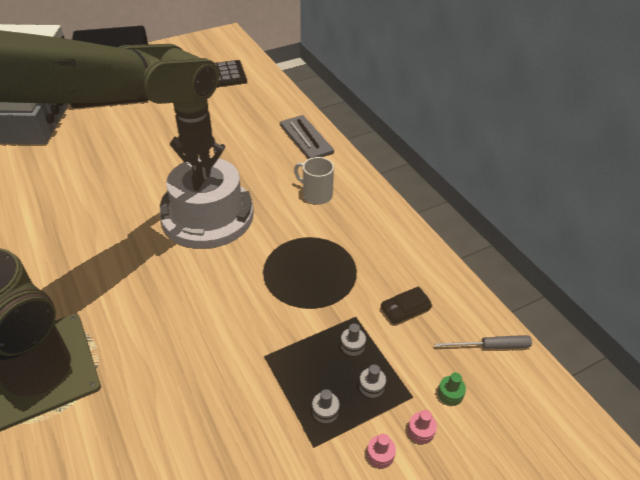

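The lug is visible in the open slot at (190,232), so I'll lift.

```bash
python3 -m handwheel '[{"xyz":[0,0,-1],"twist":[0,0,0],"fingers":0.5},{"xyz":[0,0,-1.5],"twist":[0,0,0],"fingers":0.5},{"xyz":[0,0,-2],"twist":[0,0,0],"fingers":0.5},{"xyz":[0,0,-2],"twist":[0,0,0],"fingers":0.5},{"xyz":[0,0,-2],"twist":[0,0,0],"fingers":0.5},{"xyz":[0,0,-1],"twist":[0,0,0],"fingers":0.5},{"xyz":[0,0,0],"twist":[0,0,0],"fingers":0.5}]'; python3 -c "
from h import *
show();cam('side','s5');goal(.610,-.02,.24,-131.5)"
```

```text
time_s: 8.57
eef_pos: [0.4657, 0.2721, 0.2279]
orientation: [1.272, -2.865, 0.001]
force: [0.8, 0.3, -5.1]
grip_width: 0.0131
t 8.57 p [0.4657 0.2721 0.2279] yaw -132.1 tilt 0.007 F [ 0.8  0.3 -5.1] T [ 0.02 -0.01 -0.02] w 0.0131 q6 -1.98
d cm [ 11.98 -30.29  -1.27] (in goal axes [ 12.29 -30.17  -1.28] ) twist [ 0.003 -0.008 -0.01 ]
```

View pics/s5.png

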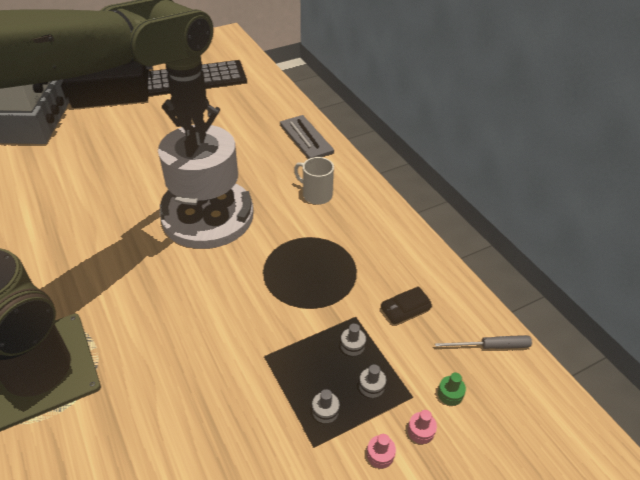

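```bash
python3 -m handwheel '[{"xyz":[0.8,-2,-0.1],"twist":[0,0,0],"fingers":0.5},{"xyz":[1.6,-3.9,0],"twist":[0,0,0],"fingers":0.5},{"xyz":[1.6,-3.9,0],"twist":[0,0,0],"fingers":0.5},{"xyz":[1.6,-3.9,0],"twist":[0,0,0],"fingers":0.5},{"xyz":[1.6,-3.9,0],"twist":[0,0,0],"fingers":0.5},{"xyz":[1.6,-3.9,0],"twist":[0,0,0],"fingers":0.5},{"xyz":[1.6,-3.9,0],"twist":[0,0,0],"fingers":0.5},{"xyz":[1,-2.5,0],"twist":[0,0,0],"fingers":0.5},{"xyz":[0,0,0],"twist":[0,0,0],"fingers":0.5}]'; python3 -c "
from h import *
show();cam('side','s6');goal(.610,-.02,.1025,-131.5)"
```

```text
time_s: 9.75
eef_pos: [0.5941, -0.0082, 0.2148]
orientation: [1.264, -2.848, -0.011]
force: [-0.1, 0.5, -4.3]
grip_width: 0.0132
t 9.75 p [ 0.5941 -0.0082  0.2148] yaw -132.1 tilt 0.027 F [-0.1  0.5 -4.3] T [0.05 0.03 0.  ] w 0.0132 q6 -2.51
d cm [-0.4  -2.26 11.17] (in goal axes [-0.14 -2.06 11.22] ) twist [ 0.018 -0.021 -0.01 ]
```

View pics/s6.png

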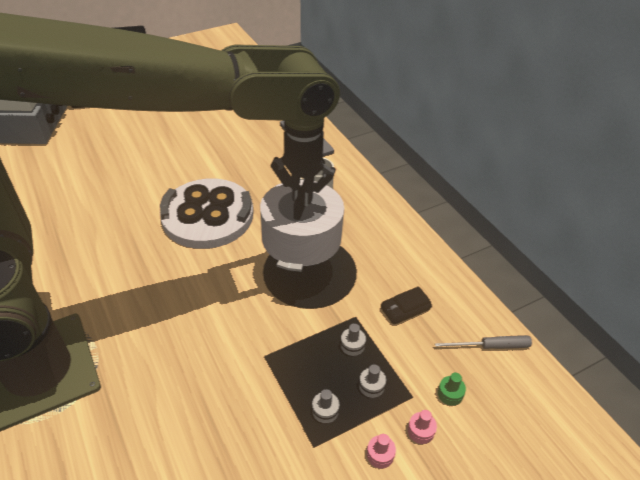

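```bash
python3 -m handwheel '[{"xyz":[-0.2,-2.1,3],"twist":[0.018,-0.021,0],"fingers":0.5},{"xyz":[0,0,3],"twist":[0,0,0],"fingers":0.5},{"xyz":[0,0,3],"twist":[0,0,0],"fingers":0.5},{"xyz":[0,0,0],"twist":[0,0,0],"fingers":0.5}]'; python3 -c "
from h import *
show();goal(.610,-.02,.1025,-131.5)"
```

```text
time_s: 10.3
eef_pos: [0.6077, -0.016, 0.1202]
orientation: [1.279, -2.867, -0.005]
force: [0.3, 0.1, -4.5]
grip_width: 0.0132
t 10.30 p [ 0.6077 -0.016   0.1202] yaw -131.9 tilt 0.003 F [ 0.3  0.1 -4.5] T [0.04 0.01 0.05] w 0.0132 q6 -2.53
d cm [ 0.14 -0.44  1.77] (in goal axes [ 0.15 -0.43  1.77] ) twist [ 0.003 -0.    -0.007]
```

```bash
python3 -m handwheel '[{"xyz":[0.1,-0.4,1.0],"twist":[0,0,0],"fingers":0.5},{"xyz":[0,0,0.5],"twist":[0,0,0],"fingers":0.5},{"xyz":[0,0,0.4],"twist":[0,0,0],"fingers":0.5},{"xyz":[0,0,0.2],"twist":[0,0,0],"fingers":0.5}]'; python3 -c "
from h import *
show();goal(.610,-.02,.1025,-131.5)"
```

```text
time_s: 10.8
eef_pos: [0.6125, -0.0185, 0.1027]
orientation: [-1.281, 2.864, 0.0]
force: [-1.8, 0.9, 0.4]
grip_width: 0.0133
t 10.80 p [ 0.6125 -0.0185  0.1027] yaw -131.8 tilt 0.004 F [-1.8  0.9  0.4] T [-0.03  0.45 -0.14] w 0.0133 q6 -2.53
d cm [0.28 0.09 0.02] (in goal axes [0.28 0.09 0.02] ) twist [-0.002  0.004 -0.006]
```

```bash
python3 -m handwheel '[{"xyz":[0,0,0],"twist":[0,0,0],"fingers":4},{"xyz":[0,0,0],"twist":[0,0,0],"fingers":4},{"xyz":[0,0,0],"twist":[0,0,0],"fingers":4},{"xyz":[0,0,-2],"twist":[0,0,0],"fingers":5},{"xyz":[0,0,-4],"twist":[0,0,0],"fingers":5},{"xyz":[0,0,-5],"twist":[0,0,0],"fingers":5},{"xyz":[0,0,-5],"twist":[0,0,0],"fingers":5},{"xyz":[0,0,0],"twist":[0,0,0],"fingers":5}]'; python3 -c "
from h import *
show();cam('side','s7');c=cam('top','t7')
cv2.imwrite('pics/t7c.png',cv2.resize(c['img'][165:325,340:500],(640,640),interpolation=2)[:600,:,::-1])
for n in ['unit0_mid','socket0_floor','pad_top','hood_grip','hood']:
  for k in ('top','side'):
    d=c if k=='top' else cam('side')
    for r in models.place_of(n,d)[:6]:print(n,k,np.round(r['point'],3),round(r['p'],2))"
```

```text
time_s: 11.8
eef_pos: [0.6142, -0.0193, 0.2787]
orientation: [-1.276, 2.854, -0.011]
force: [0.2, 0.2, -0.4]
grip_width: 0.0498
t 11.80 p [ 0.6142 -0.0193  0.2787] yaw -131.8 tilt 0.017 F [ 0.2  0.2 -0.4] T [ 0.01  0.06 -0.02] w 0.0498 q6 -2.53
unit0_mid top [ 0.466 -0.352  0.038] 0.68
unit0_mid side [ 0.467 -0.347  0.037] 0.83
unit0_mid side [ 0.746 -0.21  -0.005] 0.31
socket0_floor top [0.507 0.274 0.043] 0.8
socket0_floor top [0.47  0.225 0.039] 0.29
socket0_floor side [0.507 0.278 0.042] 0.81
pad_top side [ 0.61  -0.018  0.006] 0.38
hood_grip top [ 0.612 -0.02   0.123] 0.72
hood_grip top [0.474 0.225 0.037] 0.41
hood_grip side [ 0.608 -0.022  0.118] 0.69Traceback (most recent call last):
  File "<string>", line 8, in <module>
    for r in models.place_of(n,d)[:6]:print(n,k,np.round(r['point'],3),round(r['p'],2))
             ~~~~~~~~~~~~~~~^^^^^
ValueError: only the last four pictures can be asked about
```

View pics/s7.png

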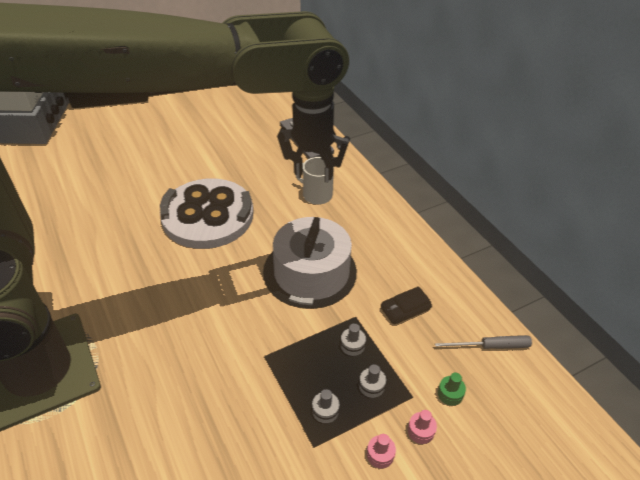

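View pics/t7.png

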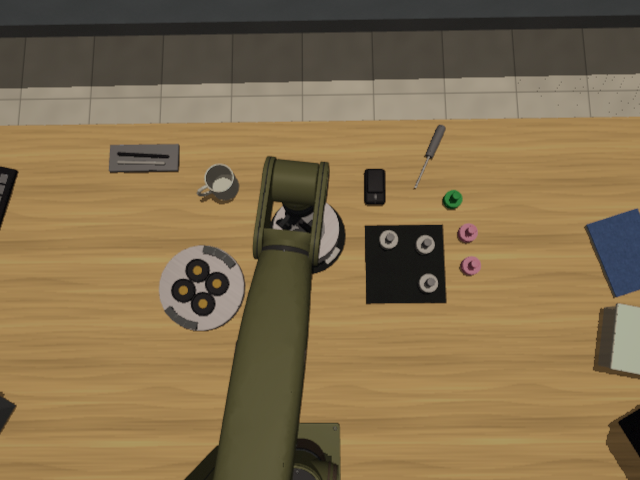

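View pics/t7c.png

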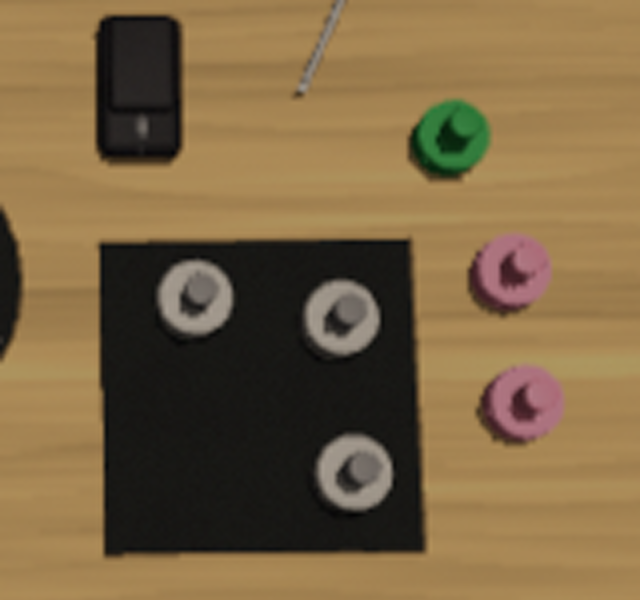

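Run:
```python
from h import *
c=cam("top");s=cam("side")
big=cv2.resize(c["img"][235:340,145:260],None,fx=5.2,fy=5.2,interpolation=2);cv2.imwrite("pics/pot_t.png",big[:,:,::-1])
big=cv2.resize(s["img"][170:255,150:265],None,fx=6,fy=6,interpolation=2);cv2.imwrite("pics/pot_s.png",big[:,:,::-1])
g=cv2.cvtColor(c["img"],cv2.COLOR_RGB2HSV)
U=toplane(c,[[391.25,237],[427.5,242],[431.5,281.75]],.070);print("units top",U.round(4))
# sockets: brown floor blobs
for cc,box in ((c,(245,330,160,245)),(s,(180,235,170,245))):
    h=cv2.cvtColor(cc["img"],cv2.COLOR_RGB2HSV).astype(int)
    r=cc["img"].astype(int); m=((r[:,:,0]-r[:,:,2]>40)).astype(np.uint8)
    M=np.zeros_like(m);M[box[0]:box[1],box[2]:box[3]]=m[box[0]:box[1],box[2]:box[3]]
    n,l,st,ce=cv2.connectedComponentsWithStats(M)
    for i in range(1,n):
        if 8<st[i,4]<300: print(st[i],ce[i].round(1),toplane(cc,ce[i],.042).round(4))
```

```text
units top [[ 0.5877 -0.2478  0.07  ]
 [ 0.573  -0.3442  0.07  ]
 [ 0.4665 -0.3504  0.07  ]]
[193 266   9   9  68] [197.  269.9] [[0.5074 0.2793 0.042 ]]
[212 279  10  10  75] [216.4 283. ] [[0.4712 0.2255 0.042 ]]
[179 285   9  10  70] [183.  289.8] [[0.4537 0.3156 0.042 ]]
[198 299  10  10  76] [202.4 303.1] [[0.4175 0.262  0.042 ]]
[170 180  27  10 142] [178.6 183. ] [[0.4297 0.378  0.042 ]]
[226 180  19  10  83] [238.4 182.6] [[0.5687 0.3083 0.042 ]]
[191 191  11   7  61] [196.1 194. ] [[0.4554 0.3161 0.042 ]]
[216 193  11   7  61] [221.1 196. ] [[0.5092 0.2797 0.042 ]]
[185 208  11   7  62] [189.6 211.1] [[0.4192 0.2625 0.042 ]]
[210 210  11   8  62] [215.4 213.2] [[0.4729 0.226  0.042 ]]
```

View pics/pot_t.png

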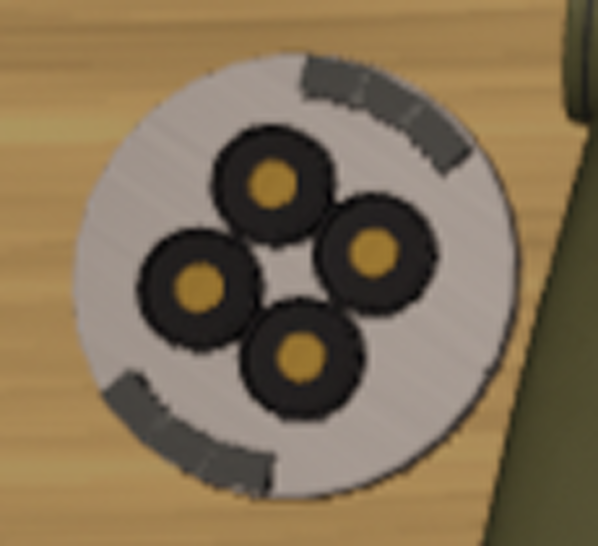

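View pics/pot_s.png

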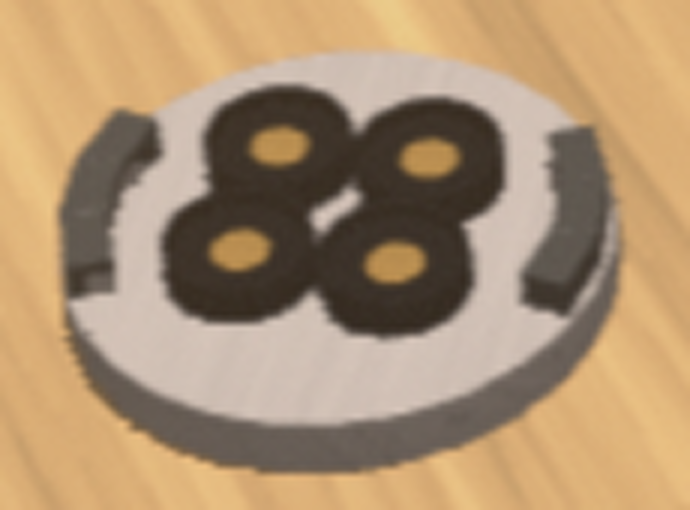

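```bash
python3 -m handwheel '[{"xyz":[0,0,0],"twist":[0,0,0.18],"fingers":5},{"xyz":[0,0,0],"twist":[0,0,0.18],"fingers":5},{"xyz":[0,0,0],"twist":[0,0,0.18],"fingers":5},{"xyz":[0,0,0],"twist":[0,0,0.18],"fingers":5},{"xyz":[0,0,0],"twist":[0,0,0.18],"fingers":5},{"xyz":[0,0,0],"twist":[0,0,0.18],"fingers":5},{"xyz":[0,0,0],"twist":[0,0,0.18],"fingers":5},{"xyz":[0,0,0],"twist":[0,0,0.18],"fingers":5},{"xyz":[0,0,0],"twist":[0,0,0.18],"fingers":5},{"xyz":[0,0,0],"twist":[0,0,0.18],"fingers":5},{"xyz":[0,0,0],"twist":[0,0,0.09],"fingers":5}]'; python3 -c "
from h import *
show();goal(.5877,-.2478,.16,120)"
```

```text
time_s: 13.98
eef_pos: [0.6118, -0.019, 0.271]
orientation: [1.658, 2.664, 0.006]
force: [0.2, -0.5, -0.1]
grip_width: 0.0499
t 13.97 p [ 0.6118 -0.019   0.271 ] yaw 116.2 tilt 0.005 F [ 0.2 -0.5 -0.1] T [-0.04 -0.04  0.05] w 0.0499 q6 -0.58
d cm [-19.44 -12.33  11.06] (in goal axes [-18.61 -13.53  11.1 ] ) twist [ 0.005  0.001 -0.066]
```

```bash
python3 -m handwheel '[{"xyz":[-2,-1.2,0],"twist":[0,0,-0.066],"fingers":5},{"xyz":[-4.5,-3,0],"twist":[0,0,0],"fingers":5},{"xyz":[-4.5,-3,1],"twist":[0,0,0],"fingers":5},{"xyz":[-4.5,-3,1],"twist":[0,0,0],"fingers":5},{"xyz":[-3,-2.5,2],"twist":[0,0,0],"fingers":5},{"xyz":[0,0,2],"twist":[0,0,0],"fingers":5},{"xyz":[0,0,0],"twist":[0,0,0],"fingers":5}]'; python3 -c "
from h import *
show();c=cam('wrist','w8');goal(.5877,-.2478,.16,120)
for r in models.place_of('unit0_mid',c)[:5]:print(np.round(r['point'],4),r['p'],proj(c,r['point']).round(0))"
```

```text
time_s: 14.85
eef_pos: [0.5943, -0.2482, 0.2102]
orientation: [1.562, 2.718, 0.008]
force: [0.2, 0.2, -0.0]
grip_width: 0.0503
t 14.85 p [ 0.5943 -0.2482  0.2102] yaw 120.2 tilt 0.009 F [ 0.2  0.2 -0. ] T [ 0.02  0.04 -0.07] w 0.0503 q6 -1.01
d cm [ 0.44 -0.65  5.16] (in goal axes [ 0.41 -0.6   5.17] ) twist [0.009 0.006 0.005]
[ 0.4728 -0.3512  0.0392] 0.94 [[118. 243.]]
```

View pics/w8.png

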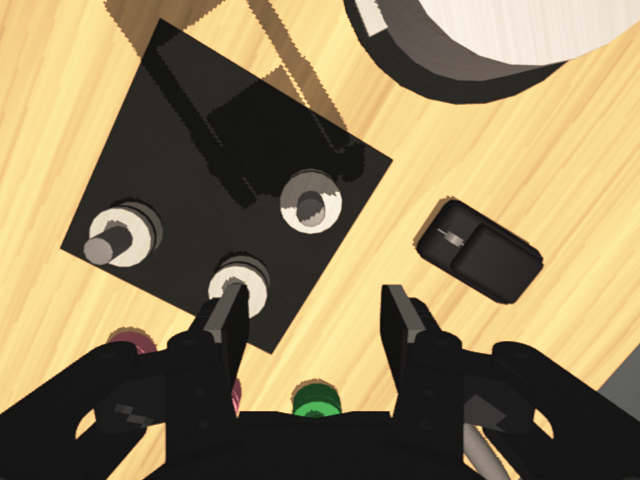

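Close-up: the grey unit on the mat at (310,200) is the one I'm reaching for. The others on the mat are at (240,285) and (118,240). Green at (317,398) and pink at (130,340) are off the mat. I'll compute this unit's position.

```bash
cat >> h.py <<'E'
def crop(c,u,v,name,h=60,k=5):
    u,v=int(u),int(v); u=min(max(u,h),639-h); v=min(max(v,h),479-h)
    cv2.imwrite(f"pics/{name}.png",cv2.resize(c["img"][v-h:v+h,u-h:u+h],None,fx=k,fy=k,interpolation=2)[:,:,::-1]); return u-h,v-h
E
python3 -c "
from h import *
c=cam('wrist')
print(crop(c,310,200,'c8'))
print(toplane(c,[[310,207]],.07))
s=cam('side');t=cam('top');P=np.array([.5877,-.2478,.07]);print(proj(s,P),proj(c,P))
for q in ([.5877,-.2478,.07],[.573,-.3442,.07],[.4665,-.3504,.07]):
  print(proj(s,q),proj(c,q))
print(crop(s,352,338,'c8s'))
"
```

```text
(250, 140)
[[ 0.59162849 -0.24227017  0.07      ]]
[[354.0044427  328.97389128]] [[301.48411254 210.79507213]]
[[354.0044427  328.97389128]] [[301.48411254 210.79507213]]
[[373.31882129 369.17271467]] [[223.17337248 306.67098143]]
[[325.34034837 395.25508404]] [[ 90.42164625 247.49519632]]
(292, 278)
```

View pics/c8.png

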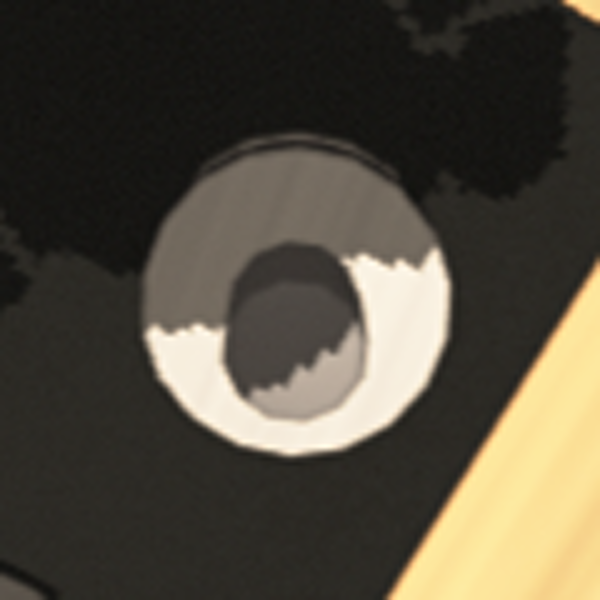

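View pics/c8s.png

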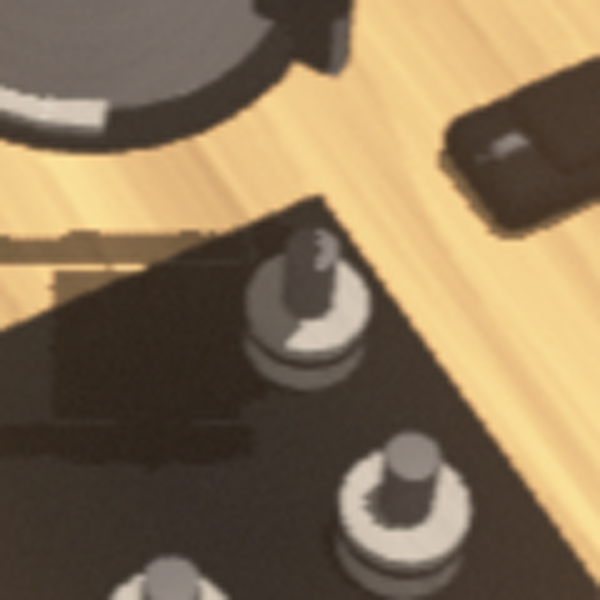

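```bash
python3 -c "
from h import *
goal(.589,-.2455,.10,120)"
```

```text
d cm [ 0.71 -0.61 11.4 ] (in goal axes [ 0.6  -0.49 11.42] ) twist [0.011 0.009 0.006]
```

```bash
python3 -m handwheel '[{"xyz":[0.7,-0.6,3],"twist":[0.01,0.008,0],"fingers":5},{"xyz":[0,0,4],"twist":[0,0,0],"fingers":5},{"xyz":[0,0,4],"twist":[0,0,0],"fingers":5},{"xyz":[0,0,0],"twist":[0,0,0],"fingers":5}]';python3 -c "
from h import *
show();goal(.589,-.2455,.041,120);c=cam('wrist','w9')"
```

```text
time_s: 15.6
eef_pos: [0.5922, -0.2436, 0.1079]
orientation: [1.55, 2.719, 0.002]
force: [-0.2, -0.1, -0.8]
grip_width: 0.0499
t 15.60 p [ 0.5922 -0.2436  0.1079] yaw 120.6 tilt 0.012 F [-0.2 -0.1 -0.8] T [ 0.05  0.02 -0.02] w 0.0499 q6 -1.01
d cm [ 0.06 -0.42  6.69] (in goal axes [-0.01 -0.37  6.69] ) twist [0.007 0.01  0.011]
```

View pics/w9.png

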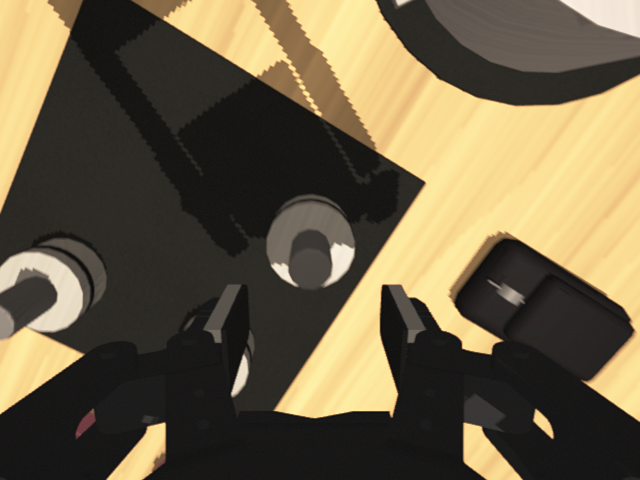

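```bash
python3 -c "
from h import *
c=cam('wrist');show()
print(toplane(c,[[310,273]],.07))
# pads predicted pixel for TCP-axis point 2cm behind tip
s=bot.state();M=R.from_rotvec(s['orientation']).as_matrix();p=np.array(s['eef_pos']);print(proj(c,[p,p+.19*0*M[:,2]-.019*M[:,2]]))
"
```

```text
t 15.70 p [ 0.595  -0.2452  0.1127] yaw 120.6 tilt 0.020 F [0.2 0.2 0.6] T [-0.02  0.01  0.01] w 0.0497 q6 -1.01
[[ 0.5957728  -0.24855047  0.07      ]]
[[312.55811334 306.57110764]
 [312.20777913 331.31312053]]
```

```bash
for i in 1 2 3; do python3 -m handwheel '[{"xyz":[0,0,0],"twist":[0,0,0],"fingers":5}]' >/dev/null; python3 -c "
from h import *
show();cams.camera('top');show()"; done
```

```text
t 15.82 p [ 0.5966 -0.2458  0.1157] yaw 120.6 tilt 0.025 F [ 0.8 -0.5 -0.4] T [-0.04  0.06 -0.01] w 0.0497 q6 -1.01
t 15.88 p [ 0.5967 -0.2458  0.1159] yaw 120.6 tilt 0.025 F [0.9 0.  0.1] T [-0.02 -0.03 -0.02] w 0.0499 q6 -1.01
t 16.00 p [ 0.5974 -0.2462  0.1175] yaw 120.6 tilt 0.027 F [ 0.5 -1.1 -0.7] T [ 0.02  0.02 -0.01] w 0.0499 q6 -1.01
t 16.05 p [ 0.5977 -0.2463  0.1179] yaw 120.6 tilt 0.028 F [ 0.5 -0.4  0.1] T [ 0.02  0.06 -0.03] w 0.0501 q6 -1.01
t 16.18 p [ 0.5979 -0.2465  0.1185] yaw 120.6 tilt 0.029 F [ 0.2 -0.1 -0.5] T [0.05 0.01 0.  ] w 0.0503 q6 -1.01
t 16.23 p [ 0.5981 -0.2466  0.1187] yaw 120.6 tilt 0.030 F [ 0.2 -1.2 -0.7] T [ 0.01  0.01 -0.  ] w 0.0498 q6 -1.01
```

```bash
python3 -c "
from h import *
c=cam('wrist','w10');show()
print(crop(c,310,250,'c10'))
";python3 -m handwheel '[{"xyz":[0,0,0],"twist":[0.01,0.03,0],"fingers":5},{"xyz":[0,0,0],"twist":[0,0,0],"fingers":5},{"xyz":[0,0,0],"twist":[0,0,0],"fingers":5}]'; python3 -c "
from h import *
show();goal(.589,-.2455,.041,120)
c=cam('wrist','w11')
print(crop(c,310,260,'c11'));show()"
```

```text
t 16.27 p [ 0.5979 -0.2465  0.1184] yaw 120.6 tilt 0.029 F [0.4 1.  0.2] T [-0.01  0.02 -0.04] w 0.0502 q6 -1.01
(250, 190)
time_s: 16.65
eef_pos: [0.5978, -0.2466, 0.118]
orientation: [-1.554, -2.725, -0.014]
force: [0.2, -0.3, 0.1]
grip_width: 0.0502
t 16.65 p [ 0.5978 -0.2466  0.118 ] yaw 120.6 tilt 0.010 F [ 0.2 -0.3  0.1] T [-0.02  0.04  0.02] w 0.0502 q6 -1.02
d cm [ 0.47 -0.74  7.7 ] (in goal axes [ 0.53 -0.71  7.7 ] ) twist [ 0.005 -0.009  0.011]
(250, 200)
t 16.70 p [ 0.5978 -0.2466  0.118 ] yaw 120.6 tilt 0.010 F [ 0.7  0.9 -0.2] T [ 0.01 -0.   -0.04] w 0.0502 q6 -1.02
```

View pics/c11.png

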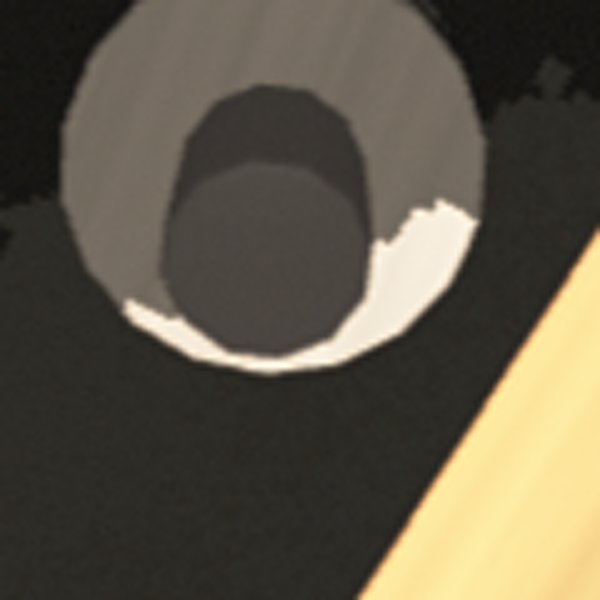

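```bash
python3 -c "
from h import *
c=cam('wrist');show()
print(toplane(c,[[303.2,252]],.07))
"
```

```text
t 16.75 p [ 0.5977 -0.2465  0.118 ] yaw 120.6 tilt 0.010 F [ 0.1  0.3 -0.6] T [ 0.01 -0.01 -0.01] w 0.0502 q6 -1.02
[[ 0.5918357 -0.2444707  0.07     ]]
```

```bash
python3 -c "
from h import *
from scipy.optimize import least_squares
s=cam('side');t=cam('top')
print(toplane(s,[[355.6,327]],.07))
print(crop(t,391,237,'ct',30,10))
goal(.590,-.2455,.08,120)
"
```

```text
[[ 0.5929891 -0.245124   0.07     ]]
(361, 207)
d cm [ 0.45 -0.63  3.81] (in goal axes [ 0.47 -0.62  3.81] ) twist [ 0.005 -0.008  0.011]
```

View pics/ct.png

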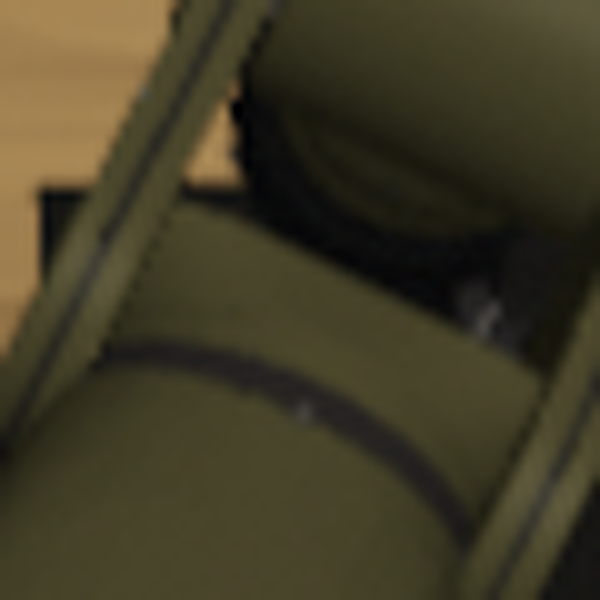

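```bash
python3 -m handwheel '[{"xyz":[0.3,-0.4,2],"twist":[0.005,-0.008,0.01],"fingers":5},{"xyz":[0.1,-0.1,2],"twist":[0,0,0],"fingers":5},{"xyz":[0,0,1],"twist":[0,0,0],"fingers":5},{"xyz":[0,0,0],"twist":[0,0,0],"fingers":5},{"xyz":[0,0,0],"twist":[0,0,0],"fingers":5}]';python3 -c "
from h import *
show();goal(.592,-.2447,.041,120);c=cam('wrist','w12')"
```

```text
time_s: 17.48
eef_pos: [0.592, -0.2456, 0.0669]
orientation: [1.569, 2.72, 0.001]
force: [0.8, -1.0, -0.8]
grip_width: 0.05
t 17.48 p [ 0.592  -0.2456  0.0669] yaw 120.1 tilt 0.001 F [ 0.8 -1.  -0.8] T [-0.    0.06 -0.01] w 0.0500 q6 -1.00
d cm [0.08 0.04 2.59] (in goal axes [0.08 0.04 2.59] ) twist [0.001 0.001 0.001]
```

View pics/w12.png

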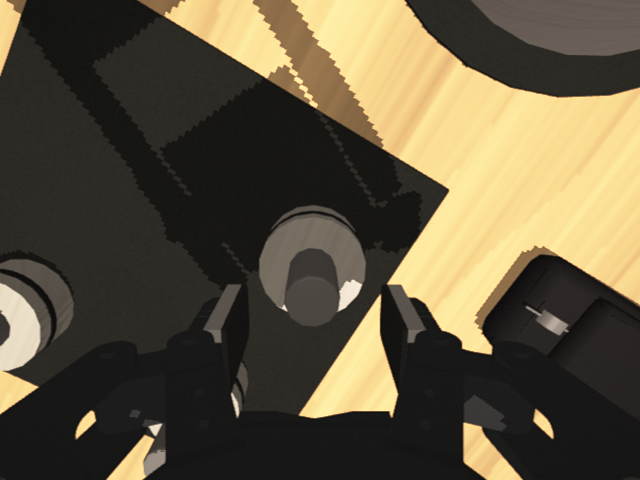

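```bash
python3 -m handwheel '[{"xyz":[0.05,0.02,1],"twist":[0,0,0],"fingers":5},{"xyz":[0,0,1],"twist":[0,0,0],"fingers":5},{"xyz":[0,0,0.5],"twist":[0,0,0],"fingers":5},{"xyz":[0,0,0],"twist":[0,0,0],"fingers":5},{"xyz":[0,0,0],"twist":[0,0,0],"fingers":5}]';python3 -c "
from h import *
show();goal(.592,-.2447,.041,120)"
```

```text
time_s: 18.15
eef_pos: [0.5926, -0.2453, 0.041]
orientation: [1.568, 2.719, 0.001]
force: [-0.2, -0.4, -0.5]
grip_width: 0.0501
t 18.15 p [ 0.5926 -0.2453  0.041 ] yaw 120.1 tilt 0.003 F [-0.2 -0.4 -0.5] T [-0.    0.   -0.01] w 0.0501 q6 -1.00
d cm [ 0.08 -0.02  0.  ] (in goal axes [ 0.08 -0.02  0.  ] ) twist [0.002 0.002 0.001]
```

```bash
python3 -m handwheel '[{"xyz":[0,0,0],"twist":[0,0,0],"fingers":1},{"xyz":[0,0,0],"twist":[0,0,0],"fingers":1},{"xyz":[0,0,0],"twist":[0,0,0],"fingers":1},{"xyz":[0,0,0],"twist":[0,0,0],"fingers":1}]';python3 -c "
from h import *
show()"; python3 -m handwheel '[{"xyz":[0,0,-1],"twist":[0,0,0],"fingers":1},{"xyz":[0,0,-2],"twist":[0,0,0],"fingers":1},{"xyz":[0,0,-3],"twist":[0,0,0],"fingers":1},{"xyz":[0,0,-4],"twist":[0,0,0],"fingers":1},{"xyz":[0,0,-4],"twist":[0,0,0],"fingers":1},{"xyz":[0,0,-4],"twist":[0,0,0],"fingers":1},{"xyz":[0,0,0],"twist":[0,0,0],"fingers":1},{"xyz":[0,0,0],"twist":[0,0,0],"fingers":1}]'; python3 -c "
from h import *
show();cam('wrist','w13');goal(.5083,.2795,.2,120)"
```

```text
time_s: 18.65
eef_pos: [0.5928, -0.2455, 0.0415]
orientation: [1.568, 2.718, 0.001]
force: [-0.5, -0.1, -0.8]
grip_width: 0.0202
t 18.65 p [ 0.5928 -0.2455  0.0415] yaw 120.1 tilt 0.004 F [-0.5 -0.1 -0.8] T [ 0.01 -0.02 -0.03] w 0.0202 q6 -1.00
time_s: 19.65
eef_pos: [0.5921, -0.2451, 0.2354]
orientation: [1.565, 2.714, 0.001]
force: [-0.3, -0.4, -1.8]
grip_width: 0.02
t 19.65 p [ 0.5921 -0.2451  0.2354] yaw 120.1 tilt 0.009 F [-0.3 -0.4 -1.8] T [-0.    0.02  0.01] w 0.0200 q6 -1.00
d cm [49.66 18.99  3.29] (in goal axes [49.65 18.95  3.58] ) twist [0.006 0.008 0.001]
```

View pics/w13.png

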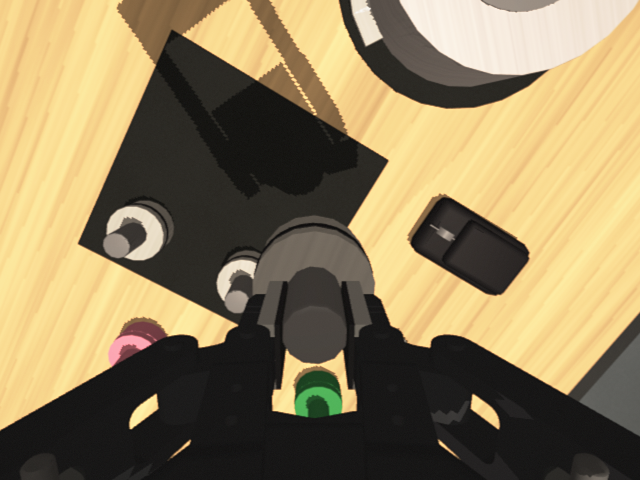

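```bash
python3 -m handwheel '[{"xyz":[2.5,1,0],"twist":[0,0,0],"fingers":1},{"xyz":[5,1.9,0],"twist":[0,0,0],"fingers":1},{"xyz":[5,1.9,0],"twist":[0,0,0],"fingers":1},{"xyz":[5,1.9,0],"twist":[0,0,0],"fingers":1},{"xyz":[5,1.9,0],"twist":[0,0,0],"fingers":1},{"xyz":[5,1.9,0],"twist":[0,0,0],"fingers":1},{"xyz":[5,1.9,0],"twist":[0,0,0],"fingers":1},{"xyz":[5,1.9,0],"twist":[0,0,0],"fingers":1},{"xyz":[4,1.5,0],"twist":[0,0,0],"fingers":1},{"xyz":[2,1,0],"twist":[0,0,0],"fingers":1},{"xyz":[0,0,0],"twist":[0,0,0],"fingers":1},{"xyz":[0,0,0],"twist":[0,0,0],"fingers":1}]'; python3 -c "
from h import *
show();goal(.5083,.2795,.12,120)"
```

```text
time_s: 21.2
eef_pos: [0.5012, 0.238, 0.2155]
orientation: [-1.552, -2.708, 0.019]
force: [0.4, -0.7, -1.9]
grip_width: 0.0207
t 21.20 p [0.5012 0.238  0.2155] yaw 120.4 tilt 0.023 F [ 0.4 -0.7 -1.9] T [ 0.02 -0.04  0.  ] w 0.0207 q6 -0.19
d cm [3.12 2.91 9.52] (in goal axes [3.24 2.69 9.55] ) twist [-0.021 -0.011  0.006]
```

```bash
python3 -m handwheel '[{"xyz":[1.6,1.4,1],"twist":[-0.01,-0.005,0],"fingers":1},{"xyz":[1.6,1.3,2],"twist":[-0.01,-0.005,0],"fingers":1},{"xyz":[0,0,3],"twist":[0,0,0],"fingers":1},{"xyz":[0,0,2],"twist":[0,0,0],"fingers":1},{"xyz":[0,0,1],"twist":[0,0,0],"fingers":1},{"xyz":[0,0,0],"twist":[0,0,0],"fingers":1},{"xyz":[0,0,0],"twist":[0,0,0],"fingers":1}]'; python3 -c "
from h import *
show();goal(.5083,.2795,.11,120);cam('wrist','w14');cam('side','s14')"
```

```text
time_s: 22.08
eef_pos: [0.509, 0.2807, 0.12]
orientation: [-1.571, -2.72, -0.003]
force: [0.6, 0.6, -1.4]
grip_width: 0.0205
t 22.07 p [0.509  0.2807 0.12  ] yaw 120.0 tilt 0.002 F [ 0.6  0.6 -1.4] T [ 0.02 -0.05  0.02] w 0.0205 q6 -0.11
d cm [-0.07 -0.13  1.  ] (in goal axes [-0.07 -0.13  1.  ] ) twist [ 0.001 -0.002 -0.   ]
```

View pics/w14.png

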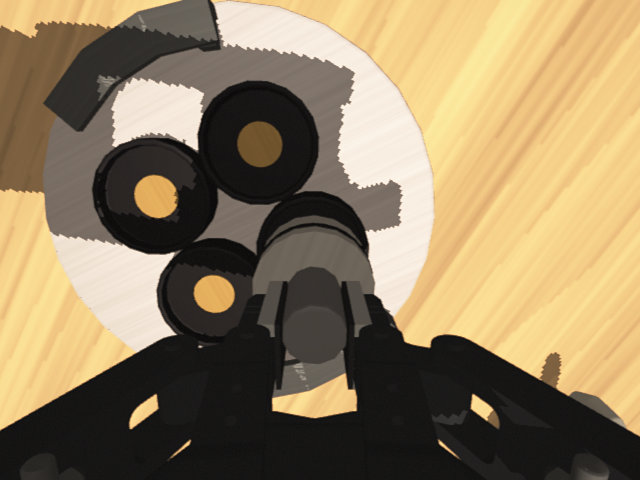

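View pics/s14.png

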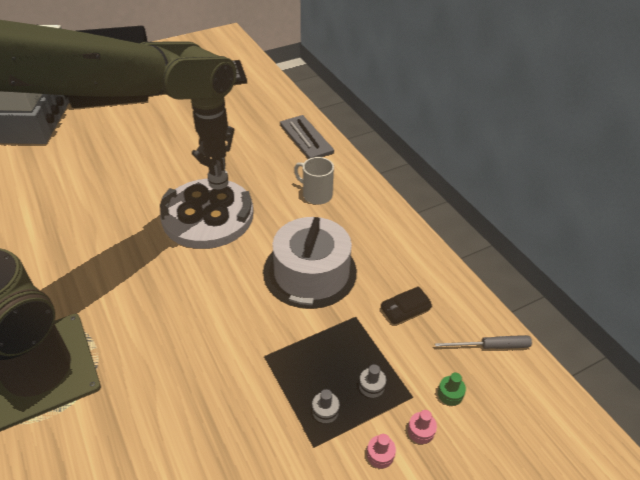

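```bash
python3 -c "
from h import *
c=cam('wrist');show()
S=toplane(c,[[260,144],[156,197],[215,294]],.042);print(S.round(4),'4th',(S[0]+S[2]-S[1]).round(4))
print('stem',toplane(c,[[315,335]],.149).round(4))
crop(c,315,330,'c15',80,5)
"
```

```text
t 22.23 p [0.5091 0.2808 0.1203] yaw 120.0 tilt 0.002 F [-0.3  0.3 -1.4] T [-0.03 -0.06 -0.04] w 0.0200 q6 -0.11
[[0.4572 0.3151 0.042 ]
 [0.4207 0.2608 0.042 ]
 [0.4748 0.2249 0.042 ]] 4th [0.5114 0.2791 0.042 ]
stem [[0.5094 0.2831 0.149 ]]
```

View pics/c15.png

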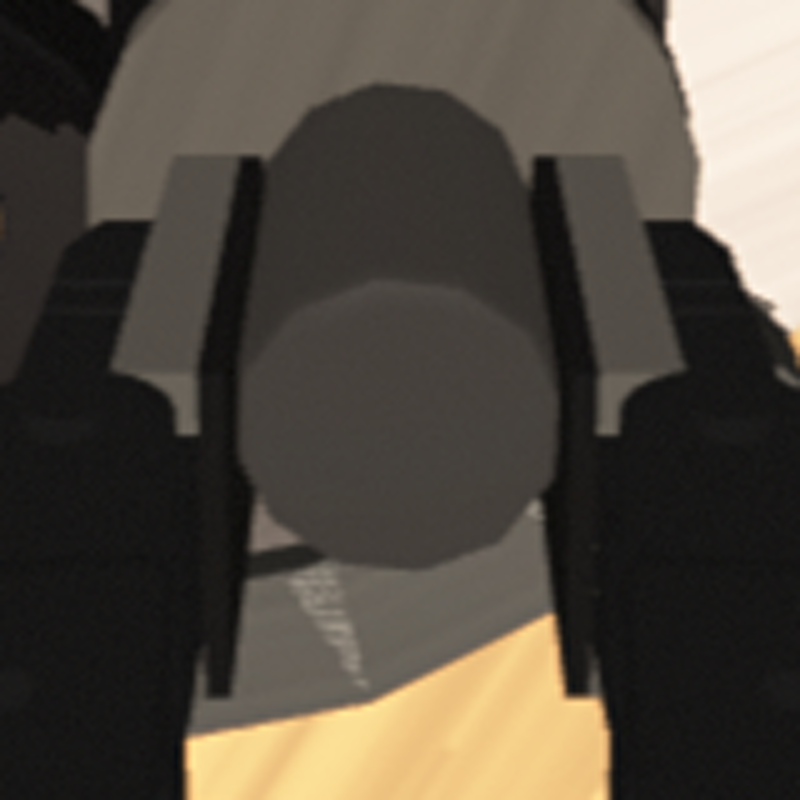

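```bash
python3 -m handwheel '[{"xyz":[-0.25,-0.05,1],"twist":[0,0,0],"fingers":1},{"xyz":[0,0,1],"twist":[0,0,0],"fingers":1},{"xyz":[0,0,0.7],"twist":[0,0,0],"fingers":1},{"xyz":[0,0,0],"twist":[0,0,0],"fingers":1},{"xyz":[0,0,0],"twist":[0,0,0],"fingers":1}]'; python3 -c "
from h import *
show();goal(.510,.2783,.0925,120);c=cam('wrist','w16');s=cam('side');crop(s,218,190,'s16',30,12)"
```

```text
time_s: 22.85
eef_pos: [0.5102, 0.2783, 0.0919]
orientation: [-1.571, -2.72, -0.004]
force: [0.1, 0.4, -2.6]
grip_width: 0.0197
t 22.85 p [0.5102 0.2783 0.0919] yaw 120.0 tilt 0.003 F [ 0.1  0.4 -2.6] T [ 0.04 -0.02  0.05] w 0.0197 q6 -0.12
d cm [ 0.02 -0.02 -0.06] (in goal axes [ 0.02 -0.02 -0.06] ) twist [ 0.002 -0.001 -0.   ]
```

View pics/w16.png

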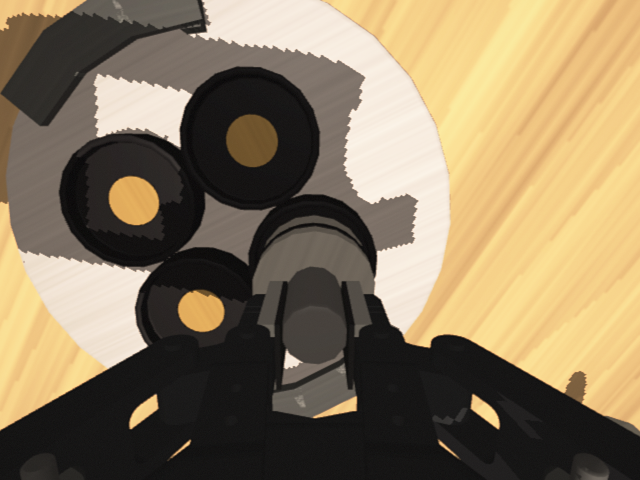

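View pics/s16.png

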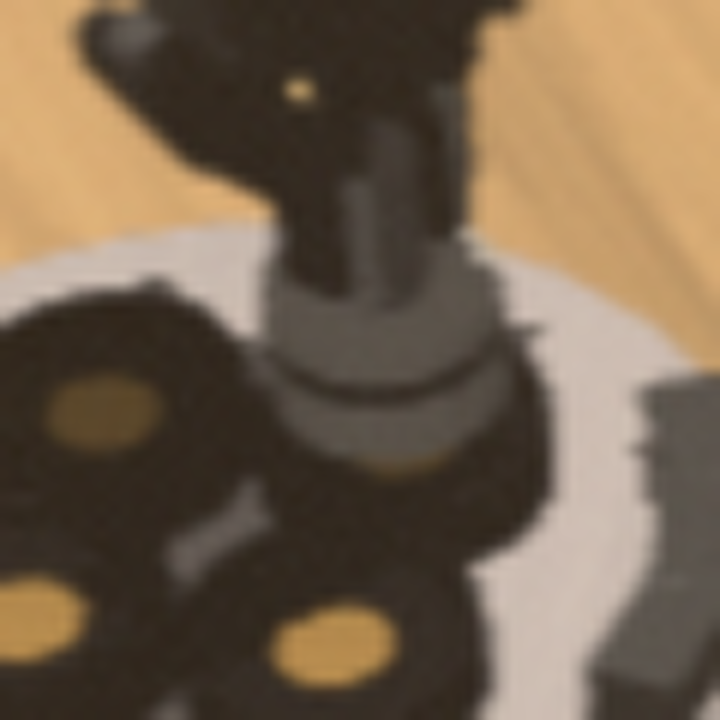

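```bash
python3 -c "
from h import *
c=cam('wrist');show();s=bot.state()
S=toplane(c,[[252,141],[134,201],[202,311]],.042);k=S[0]+S[2]-S[1];print(S.round(4),'4th',k.round(4))
z=s['eef_pos'][2]
st=toplane(c,[[315,334]],z+.029);print('stem',st.round(4))
a=np.linspace(0,2*np.pi,90)
im=c['img'].copy()
def ci(ctr,r,z,col):
    P=np.c_[ctr[0]+r*np.cos(a),ctr[1]+r*np.sin(a),0*a+z]
    cv2.polylines(im,[proj(c,P).round().astype(np.int32)],True,col,1)
ci(k,.032,.05,(255,0,0));ci(k,.0285,.05,(255,0,0));ci(st[0],.025,z-.0375+.03,(0,255,0));ci(st[0],.025,z-.0375,(0,255,0))
for q in S: ci(q,.032,.05,(0,0,255))
cv2.imwrite('pics/w17.png',cv2.resize(im[90:390,40:440],None,fx=2,fy=2)[:,:,::-1])
"
```

```text
t 23.00 p [0.5104 0.2783 0.0923] yaw 120.0 tilt 0.003 F [-0.7 -1.3 -1.8] T [-0.06  0.01  0.03] w 0.0206 q6 -0.12
[[0.4572 0.3149 0.042 ]
 [0.4208 0.2611 0.042 ]
 [0.4748 0.2249 0.042 ]] 4th [0.5112 0.2786 0.042 ]
stem [[0.5103 0.281  0.1213]]
```

View pics/w17.png

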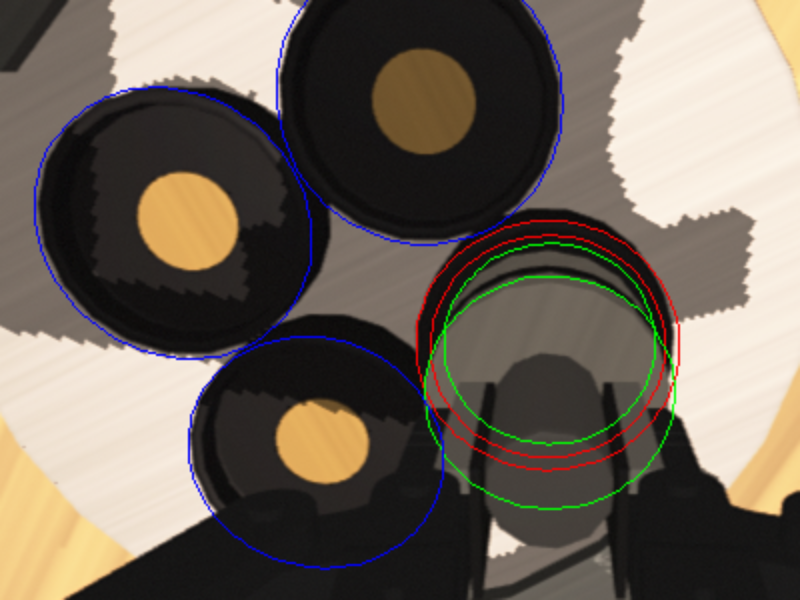

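```bash
python3 -m handwheel '[{"xyz":[-0.05,0,0.2],"twist":[0,0,0],"fingers":1},{"xyz":[0,0,0.25],"twist":[0,0,0],"fingers":1},{"xyz":[0,0,0.25],"twist":[0,0,0],"fingers":1},{"xyz":[0,0,0.2],"twist":[0,0,0],"fingers":1},{"xyz":[0,0,0],"twist":[0,0,0],"fingers":1}]'; python3 -c "
from h import *
show()"
```

```text
time_s: 23.62
eef_pos: [0.5109, 0.278, 0.0831]
orientation: [1.571, 2.72, 0.006]
force: [0.1, -0.6, -1.7]
grip_width: 0.0205
t 23.62 p [0.5109 0.278  0.0831] yaw 120.0 tilt 0.004 F [ 0.1 -0.6 -1.7] T [-0.    0.03 -0.05] w 0.0205 q6 -0.12
```

```bash
python3 -m handwheel '[{"xyz":[0,0,0.35],"twist":[0,0,0],"fingers":1},{"xyz":[0,0,0.4],"twist":[0,0,0],"fingers":1},{"xyz":[0,0,0.4],"twist":[0,0,0],"fingers":1},{"xyz":[0,0,0.4],"twist":[0,0,0],"fingers":1}]'; python3 -c "
from h import *
show()"
```

```text
time_s: 24.12
eef_pos: [0.5114, 0.2783, 0.072]
orientation: [1.571, 2.721, 0.004]
force: [-4.8, -3.5, 8.0]
grip_width: 0.0202
t 24.12 p [0.5114 0.2783 0.072 ] yaw 120.0 tilt 0.003 F [-4.8 -3.5  8. ] T [-0.44  0.86  0.01] w 0.0202 q6 -0.12
```

```bash
python3 -m handwheel '[{"xyz":[0,-0.1,0.3],"twist":[0,0,0],"fingers":1},{"xyz":[0,0,0.3],"twist":[0,0,0],"fingers":1},{"xyz":[0,0,0.4],"twist":[0,0,0],"fingers":1}]'; python3 -c "
from h import *
show()"
```

```text
time_s: 24.5
eef_pos: [0.5117, 0.2785, 0.0692]
orientation: [1.57, 2.721, 0.004]
force: [-11.9, -6.2, 26.6]
grip_width: 0.0206
t 24.50 p [0.5117 0.2785 0.0692] yaw 120.0 tilt 0.002 F [-11.9  -6.2  26.6] T [-1.06  2.23  0.02] w 0.0206 q6 -0.12
```

```bash
python3 -m handwheel '[{"xyz":[0,0,0],"twist":[0,0,0],"fingers":4.5},{"xyz":[0,0,0],"twist":[0,0,0],"fingers":4.5},{"xyz":[0,0,0],"twist":[0,0,0],"fingers":4.5},{"xyz":[0,0,-2],"twist":[0,0,0],"fingers":4.5},{"xyz":[0,0,-4],"twist":[0,0,0],"fingers":4.5},{"xyz":[0,0,-4],"twist":[0,0,0],"fingers":4.5},{"xyz":[0,0,-4],"twist":[0,0,0],"fingers":4.5},{"xyz":[0,0,0],"twist":[0,0,0],"fingers":4.5}]'; python3 -c "
from h import *
show();cam('wrist','w18');s=cam('side','s18');crop(s,207,205,'c18',50,8);goal(.575,-.341,.2,120)"
```

```text
time_s: 25.5
eef_pos: [0.5125, 0.2786, 0.219]
orientation: [1.568, 2.718, 0.01]
force: [-0.1, -0.0, 0.8]
grip_width: 0.045
t 25.50 p [0.5125 0.2786 0.219 ] yaw 120.0 tilt 0.007 F [-0.1 -0.   0.8] T [ 0.02 -0.02 -0.  ] w 0.0450 q6 -0.12
d cm [-56.8  -25.37   1.35] (in goal axes [-56.82 -25.34   1.41] ) twist [-0.001 -0.001  0.001]
```

View pics/w18.png

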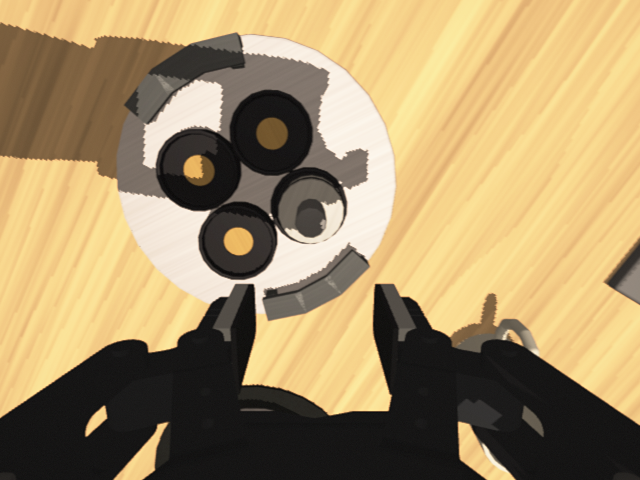

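View pics/c18.png

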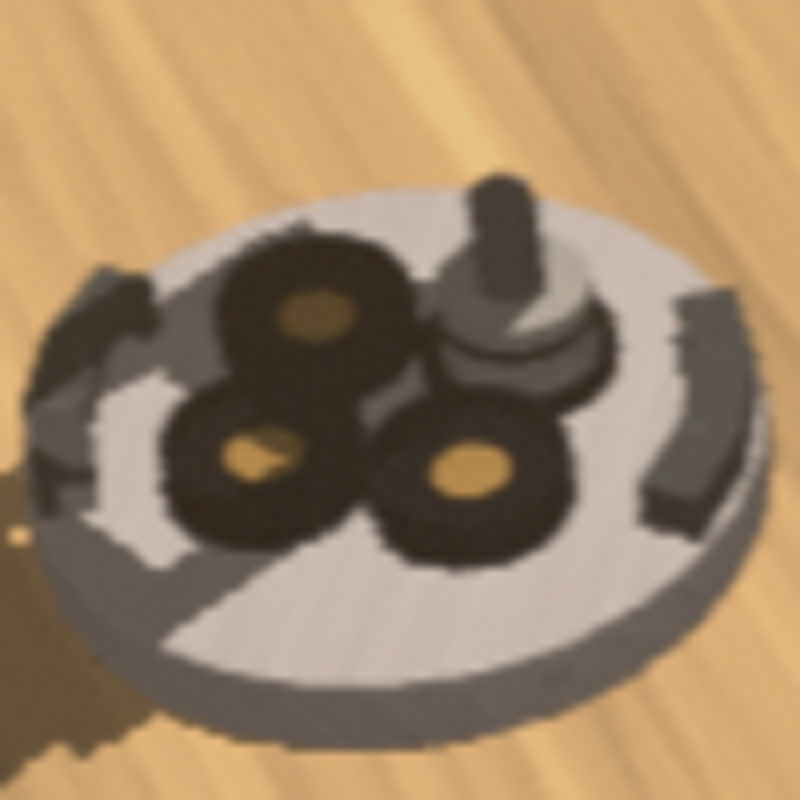

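The first unit is home: its cup is down and the unit stands upright at (212,198) in the side view. Next I'll re-measure the remaining two.

```bash
python3 -c "
from h import *
s=cam('side');t=cam('top')
print(crop(s,348,385,'c19s',50,8),crop(t,428,262,'c19t',40,10))
"
```

```text
(298, 335) (388, 222)
```

View pics/c19s.png

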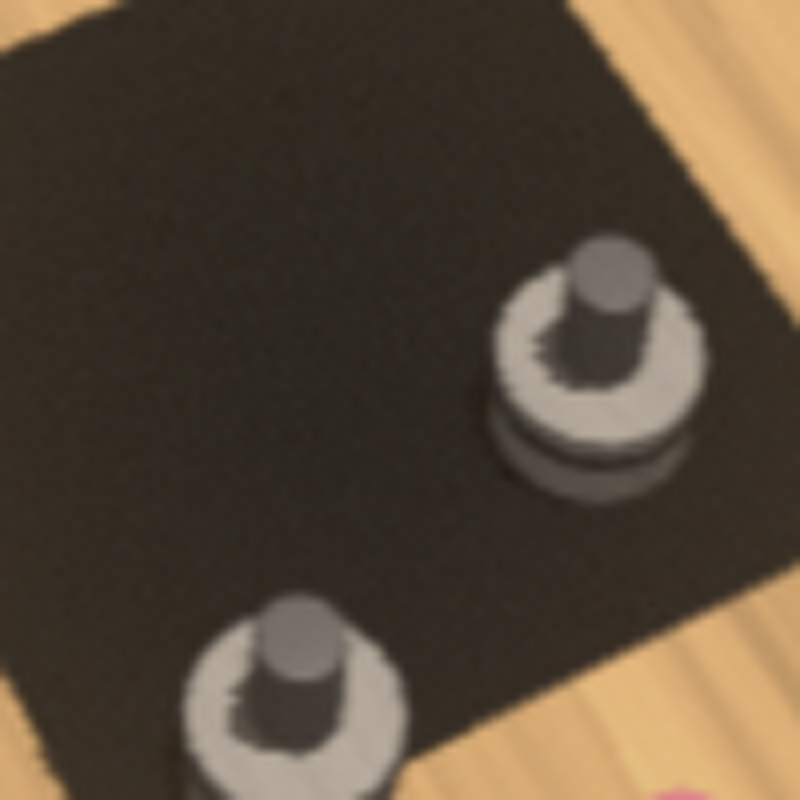

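View pics/c19t.png

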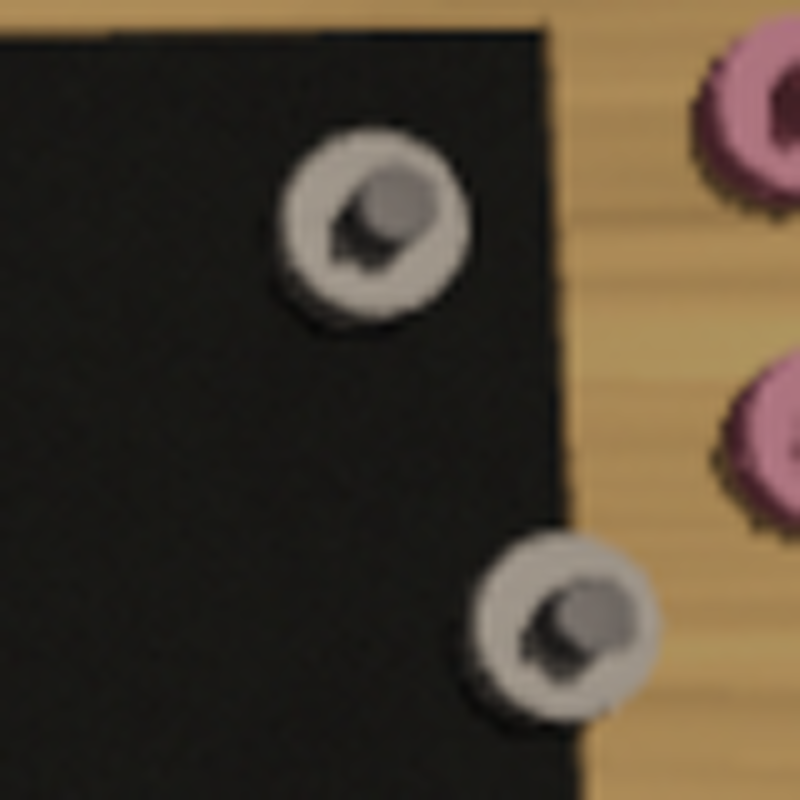

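One unit has been knocked aside: it now stands at the mat's edge, at (447,283) in the top view. I'll compute both positions.

```bash
python3 -c "
from h import *
s=cam('side');t=cam('top')
print(toplane(s,[[374.6,369.1],[335.75,414.75]],.07).round(4));print(toplane(t,[[427.8,242.2],[447.3,283.5]],.07).round(4))
"
```

```text
[[ 0.5752 -0.3452  0.07  ]
 [ 0.4645 -0.3927  0.07  ]]
[[ 0.5725 -0.345   0.07  ]
 [ 0.4615 -0.3918  0.07  ]]
```

```bash
python3 -m handwheel '[{"xyz":[-3,-1.3,0],"twist":[0,0,0],"fingers":5},{"xyz":[-5.5,-2.5,0],"twist":[0,0,0],"fingers":5},{"xyz":[-5.5,-2.5,0],"twist":[0,0,0],"fingers":5},{"xyz":[-5.5,-2.5,0],"twist":[0,0,0],"fingers":5},{"xyz":[-5.5,-2.5,0],"twist":[0,0,0],"fingers":5},{"xyz":[-5.5,-2.5,0],"twist":[0,0,0],"fingers":5},{"xyz":[-5.5,-2.5,0],"twist":[0,0,0],"fingers":5},{"xyz":[-5.5,-2.5,0],"twist":[0,0,0],"fingers":5},{"xyz":[-5.5,-2.5,0],"twist":[0,0,0],"fingers":5},{"xyz":[-5.5,-2.5,0],"twist":[0,0,0],"fingers":5},{"xyz":[-4,-1.8,0],"twist":[0,0,0],"fingers":5},{"xyz":[0,0,0],"twist":[0,0,0],"fingers":5}]'; python3 -c "
from h import *
show();goal(.575,-.345,.11,120)"
```

```text
time_s: 27.3
eef_pos: [0.566, -0.3577, 0.1924]
orientation: [-1.552, -2.698, 0.016]
force: [0.8, 0.8, -0.1]
grip_width: 0.0498
t 27.30 p [ 0.566  -0.3577  0.1924] yaw 120.2 tilt 0.031 F [ 0.8  0.8 -0.1] T [ 0.02 -0.   -0.04] w 0.0498 q6 -1.16
d cm [0.48 1.62 8.21] (in goal axes [0.65 1.42 8.24] ) twist [-0.024 -0.02   0.003]
```

```bash
python3 -m handwheel '[{"xyz":[0.3,0.8,2],"twist":[-0.012,-0.01,0],"fingers":5},{"xyz":[0.2,0.6,2],"twist":[-0.012,-0.01,0],"fingers":5},{"xyz":[0,0,2],"twist":[0,0,0],"fingers":5},{"xyz":[0,0,1],"twist":[0,0,0],"fingers":5},{"xyz":[0,0,0],"twist":[0,0,0],"fingers":5},{"xyz":[0,0,0],"twist":[0,0,0],"fingers":5}]'; python3 -c "
from h import *
show();goal(.575,-.345,.041,120);cam('wrist','w20')"
```

```text
time_s: 28.05
eef_pos: [0.5733, -0.3423, 0.1158]
orientation: [-1.561, -2.718, -0.003]
force: [-0.2, 0.1, 0.3]
grip_width: 0.0499
t 28.05 p [ 0.5733 -0.3423  0.1158] yaw 120.3 tilt 0.007 F [-0.2  0.1  0.3] T [ 0.06  0.04 -0.01] w 0.0499 q6 -1.15
d cm [-0.37  0.02  7.48] (in goal axes [-0.32  0.01  7.48] ) twist [-0.002 -0.007  0.005]
```

View pics/w20.png

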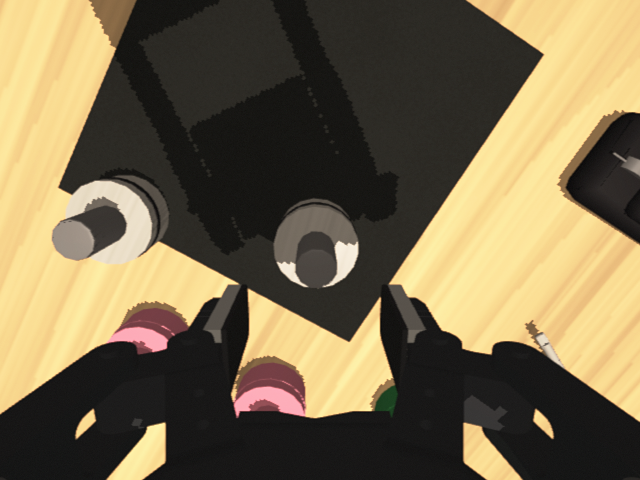

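```bash
python3 -m handwheel '[{"xyz":[-0.2,0,2],"twist":[0,0,0],"fingers":5},{"xyz":[-0.1,0,2],"twist":[0,0,0],"fingers":5},{"xyz":[0,0,1],"twist":[0,0,0],"fingers":5},{"xyz":[0,0,0],"twist":[0,0,0],"fingers":5},{"xyz":[0,0,0],"twist":[0,0,0],"fingers":5}]';python3 -c "
from h import *
show();goal(.575,-.345,.041,120);c=cam('wrist','w21')
print(crop(c,315,290,'c21',60,5))"
```

```text
time_s: 28.72
eef_pos: [0.5748, -0.3453, 0.0626]
orientation: [-1.562, -2.719, -0.003]
force: [0.5, -0.2, 0.3]
grip_width: 0.05
t 28.73 p [ 0.5748 -0.3453  0.0626] yaw 120.2 tilt 0.007 F [ 0.5 -0.2  0.3] T [ 0.02 -0.03  0.04] w 0.0500 q6 -1.15
d cm [-0.    0.03  2.16] (in goal axes [0.01 0.03 2.16] ) twist [-0.001 -0.006  0.004]
(255, 230)
```

View pics/c21.png

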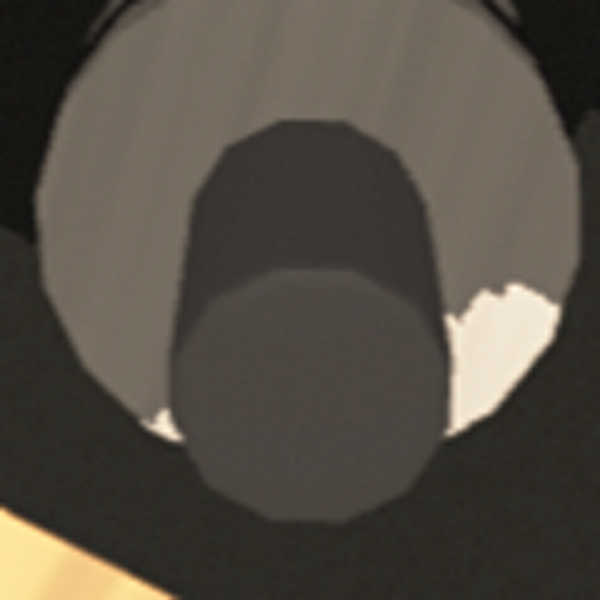

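```bash
python3 -m handwheel '[{"xyz":[0,0,1],"twist":[0,-0.005,0],"fingers":5},{"xyz":[0,0,0.8],"twist":[0,0,0],"fingers":5},{"xyz":[0,0,0.3],"twist":[0,0,0],"fingers":5},{"xyz":[0,0,0],"twist":[0,0,0],"fingers":5},{"xyz":[0,0,0],"twist":[0,0,0],"fingers":1},{"xyz":[0,0,0],"twist":[0,0,0],"fingers":1},{"xyz":[0,0,0],"twist":[0,0,0],"fingers":1},{"xyz":[0,0,0],"twist":[0,0,0],"fingers":1}]';python3 -c "
from h import *
show();goal(.575,-.345,.041,120)"
```

```text
time_s: 29.78
eef_pos: [0.5755, -0.3456, 0.0416]
orientation: [1.565, 2.723, -0.001]
force: [0.2, 0.4, -0.4]
grip_width: 0.0201
t 29.77 p [ 0.5755 -0.3456  0.0416] yaw 120.2 tilt 0.001 F [ 0.2  0.4 -0.4] T [ 0.04 -0.05  0.01] w 0.0201 q6 -1.15
d cm [ 0.08 -0.01  0.06] (in goal axes [ 0.08 -0.01  0.06] ) twist [-0.     0.001  0.004]
```

```bash
python3 -m handwheel '[{"xyz":[0,0,-1],"twist":[0,0,0],"fingers":1},{"xyz":[0,0,-2],"twist":[0,0,0],"fingers":1},{"xyz":[0,0,-3],"twist":[0,0,0],"fingers":1},{"xyz":[0,0,-4],"twist":[0,0,0],"fingers":1},{"xyz":[0,0,-4],"twist":[0,0,0],"fingers":1},{"xyz":[0,0,-4],"twist":[0,0,0],"fingers":1},{"xyz":[0,0,0],"twist":[0,0,0],"fingers":1},{"xyz":[0,0,0],"twist":[0,0,0],"fingers":1}]'; python3 -c "
from h import *
show();goal(.4192,.2625,.22,120)"
```

```text
time_s: 30.78
eef_pos: [0.5754, -0.3454, 0.2357]
orientation: [1.562, 2.719, -0.002]
force: [0.6, 0.8, -2.3]
grip_width: 0.0204
t 30.77 p [ 0.5754 -0.3454  0.2357] yaw 120.2 tilt 0.007 F [ 0.6  0.8 -2.3] T [-0.02  0.05  0.  ] w 0.0204 q6 -1.15
d cm [60.39 17.13  1.23] (in goal axes [60.45 16.87  1.57] ) twist [0.002 0.006 0.004]
```

```bash
python3 -m handwheel '[{"xyz":[2.5,0.7,0],"twist":[0,0,0],"fingers":1},{"xyz":[5.2,1.5,0],"twist":[0,0,0],"fingers":1},{"xyz":[5.2,1.5,0],"twist":[0,0,0],"fingers":1},{"xyz":[5.2,1.5,0],"twist":[0,0,0],"fingers":1},{"xyz":[5.2,1.5,0],"twist":[0,0,0],"fingers":1},{"xyz":[5.2,1.5,0],"twist":[0,0,0],"fingers":1},{"xyz":[5.2,1.5,0],"twist":[0,0,0],"fingers":1},{"xyz":[5.2,1.5,0],"twist":[0,0,0],"fingers":1},{"xyz":[5.2,1.5,0],"twist":[0,0,0],"fingers":1},{"xyz":[5.2,1.5,0],"twist":[0,0,0],"fingers":1},{"xyz":[4,1,0],"twist":[0,0,0],"fingers":1},{"xyz":[0,0,0],"twist":[0,0,0],"fingers":1},{"xyz":[0,0,0],"twist":[0,0,0],"fingers":1}]'; python3 -c "
from h import *
show();goal(.4192,.2625,.18,120)"
```

```text
time_s: 32.4
eef_pos: [0.423, 0.2078, 0.2142]
orientation: [-1.556, -2.701, 0.022]
force: [-0.3, -0.3, -0.9]
grip_width: 0.0202
t 32.40 p [0.423  0.2078 0.2142] yaw 120.1 tilt 0.028 F [-0.3 -0.3 -0.9] T [ 0.01 -0.03  0.02] w 0.0202 q6 -0.19
d cm [4.88 2.5  3.43] (in goal axes [4.93 2.41 3.42] ) twist [-0.025 -0.014  0.002]
```

```bash
python3 -m handwheel '[{"xyz":[2.5,1.3,0],"twist":[-0.013,-0.007,0],"fingers":1},{"xyz":[2.4,1.2,2],"twist":[-0.012,-0.007,0],"fingers":1},{"xyz":[0,0,3],"twist":[0,0,0],"fingers":1},{"xyz":[0,0,3],"twist":[0,0,0],"fingers":1},{"xyz":[0,0,2],"twist":[0,0,0],"fingers":1},{"xyz":[0,0,0],"twist":[0,0,0],"fingers":1},{"xyz":[0,0,0],"twist":[0,0,0],"fingers":1}]'; python3 -c "
from h import *
show();goal(.4192,.2625,.0925,120);cam('wrist','w22')"
```

```text
time_s: 33.28
eef_pos: [0.4229, 0.2555, 0.1093]
orientation: [1.587, 2.71, -0.006]
force: [-0.2, 0.2, -1.4]
grip_width: 0.0205
t 33.27 p [0.4229 0.2555 0.1093] yaw 119.3 tilt 0.004 F [-0.2  0.2 -1.4] T [ 0.01 -0.03 -0.05] w 0.0205 q6 -0.07
d cm [0.8  0.02 1.68] (in goal axes [0.79 0.03 1.68] ) twist [-0.003  0.002 -0.012]
```

View pics/w22.png

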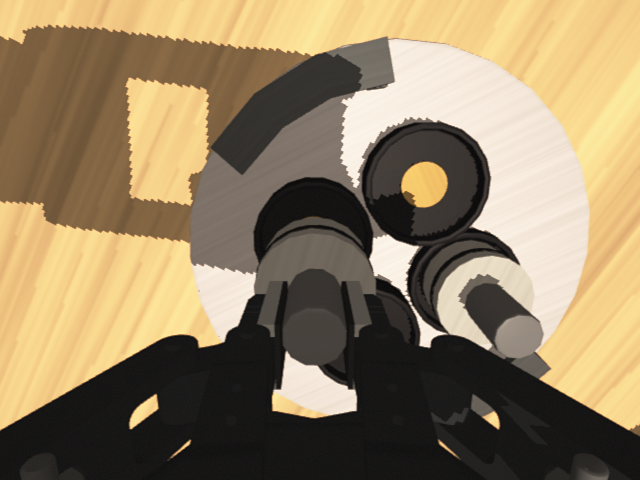

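```bash
python3 -m handwheel '[{"xyz":[0.7,0.03,0.6],"twist":[0,0,-0.012],"fingers":1},{"xyz":[0,0,0.6],"twist":[0,0,0],"fingers":1},{"xyz":[0,0,0.4],"twist":[0,0,0],"fingers":1},{"xyz":[0,0,0],"twist":[0,0,0],"fingers":1},{"xyz":[0,0,0],"twist":[0,0,0],"fingers":1}]'; python3 -c "
from h import *
show();goal(.4192,.2625,.0925,120);c=cam('wrist','w23');s=cam('side');crop(s,190,205,'s23',35,12)
# where underside circle should appear in side for unit at TCP, and cup rim
p=bot.state()['eef_pos'];a=np.linspace(0,2*np.pi,90);im=cv2.resize(s['img'][170:240,155:225],None,fx=10,fy=10,interpolation=2)
im=im[:600]
for ctr,r,z,col in ((p,.025,p[2]-.0375,(0,255,0)),(p,.025,p[2]-.0075,(0,255,0)),((.4192,.2625),.032,.05,(255,0,0)),((.4192,.2625),.0285,.05,(255,0,0))):
    P=np.c_[ctr[0]+r*np.cos(a),ctr[1]+r*np.sin(a),0*a+z];q=(proj(s,P)-[155,170]+.5)*10
    cv2.polylines(im,[q.round().astype(np.int32)],True,col,1)
cv2.imwrite('pics/s23o.png',im[:,:,::-1])
"
```

```text
time_s: 33.95
eef_pos: [0.4208, 0.2628, 0.0946]
orientation: [1.568, 2.719, -0.0]
force: [-0.3, -0.4, -1.6]
grip_width: 0.0201
t 33.95 p [0.4208 0.2628 0.0946] yaw 120.1 tilt 0.003 F [-0.3 -0.4 -1.6] T [-0.03  0.02  0.07] w 0.0201 q6 -0.07
d cm [ 0.05 -0.16  0.21] (in goal axes [ 0.05 -0.16  0.21] ) twist [0.001 0.003 0.001]
```

View pics/s23o.png

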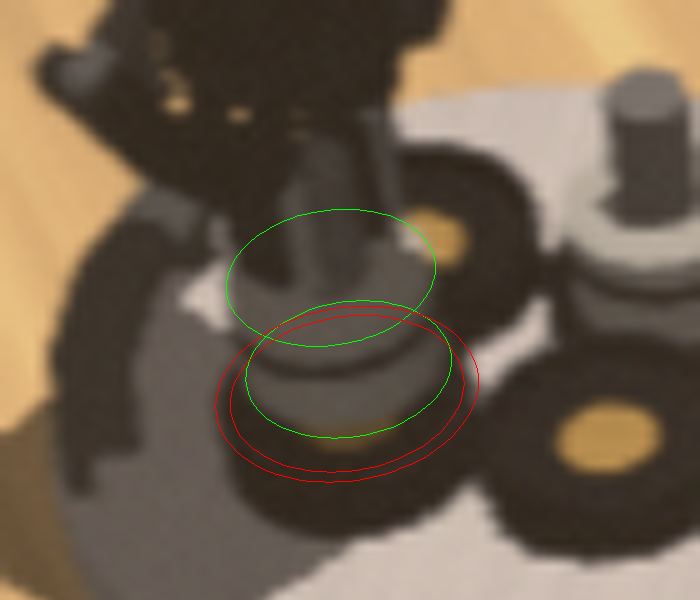

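View pics/w23.png

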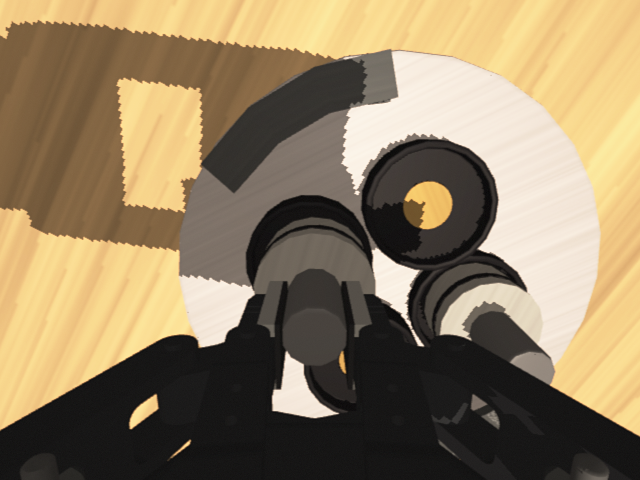

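```bash
python3 -m handwheel '[{"xyz":[0.03,-0.18,0.3],"twist":[0,0,0],"fingers":1},{"xyz":[0,0,0.25],"twist":[0,0,0],"fingers":1},{"xyz":[0,0,0.25],"twist":[0,0,0],"fingers":1},{"xyz":[0,0,0.25],"twist":[0,0,0],"fingers":1},{"xyz":[0,0,0],"twist":[0,0,0],"fingers":1}]'; python3 -c "
from h import *
show();goal(.4192,.2625,.0925,120)"
```

```text
time_s: 34.67
eef_pos: [0.419, 0.262, 0.0834]
orientation: [1.568, 2.719, -0.001]
force: [-0.5, -0.5, -1.7]
grip_width: 0.0202
t 34.67 p [0.419  0.262  0.0834] yaw 120.1 tilt 0.003 F [-0.5 -0.5 -1.7] T [0.   0.04 0.02] w 0.0202 q6 -0.07
d cm [ 0.03  0.05 -0.91] (in goal axes [ 0.03  0.05 -0.91] ) twist [0.001 0.003 0.001]
```

```bash
python3 -m handwheel '[{"xyz":[0,0,0.35],"twist":[0,0,0],"fingers":1},{"xyz":[0,0,0.4],"twist":[0,0,0],"fingers":1},{"xyz":[0,0,0.4],"twist":[0,0,0],"fingers":1},{"xyz":[0,0,0.4],"twist":[0,0,0],"fingers":1},{"xyz":[0,0,0.3],"twist":[0,0,0],"fingers":1},{"xyz":[0,0,0.3],"twist":[0,0,0],"fingers":1}]'; python3 -c "
from h import *
show()"
```

```text
time_s: 35.42
eef_pos: [0.4199, 0.2624, 0.0693]
orientation: [1.569, 2.721, -0.007]
force: [-8.5, -4.3, 21.4]
grip_width: 0.0203
t 35.42 p [0.4199 0.2624 0.0693] yaw 120.1 tilt 0.004 F [-8.5 -4.3 21.4] T [-0.91  1.87  0.03] w 0.0203 q6 -0.07
```

```bash
python3 -m handwheel '[{"xyz":[0,0,0.1],"twist":[0,0,0],"fingers":1},{"xyz":[0,0,0],"twist":[0,0,0],"fingers":4.5},{"xyz":[0,0,0],"twist":[0,0,0],"fingers":4.5},{"xyz":[0,0,0],"twist":[0,0,0],"fingers":4.5},{"xyz":[0,0,-2],"twist":[0,0,0],"fingers":4.5},{"xyz":[0,0,-4],"twist":[0,0,0],"fingers":4.5},{"xyz":[0,0,-4],"twist":[0,0,0],"fingers":4.5},{"xyz":[0,0,-4],"twist":[0,0,0],"fingers":4.5},{"xyz":[0,0,0],"twist":[0,0,0],"fingers":4.5}]'; python3 -c "
from h import *
show();s=cam('side','s25');print(crop(s,207,205,'c25',50,8),crop(s,336,415,'c25u',40,8));t=cam('top');print(crop(t,447,283,'c25t',40,8));goal(.464,-.3925,.2,120)"
```

```text
time_s: 36.55
eef_pos: [0.42, 0.2629, 0.2117]
orientation: [-1.569, -2.721, 0.009]
force: [-0.3, 0.1, 0.5]
grip_width: 0.0448
t 36.55 p [0.42   0.2629 0.2117] yaw 120.1 tilt 0.006 F [-0.3  0.1  0.5] T [ 0.03  0.02 -0.02] w 0.0448 q6 -0.07
(157, 155) (296, 375)
(407, 243)
d cm [-58.94 -28.78   1.22] (in goal axes [-58.97 -28.73   0.74] ) twist [-0.012  0.002  0.001]
```

View pics/c25.png

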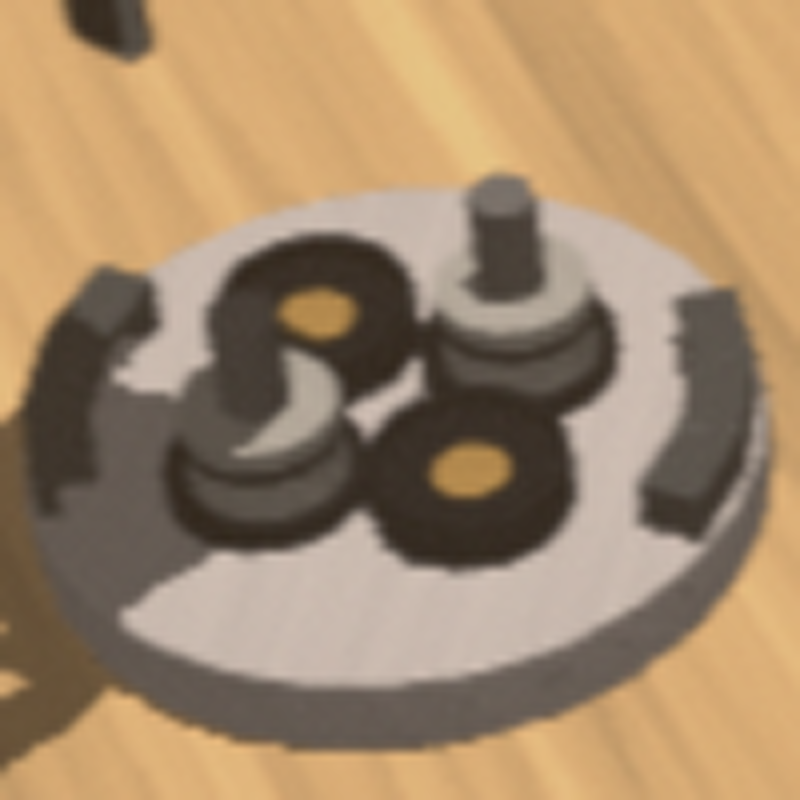

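View pics/c25u.png

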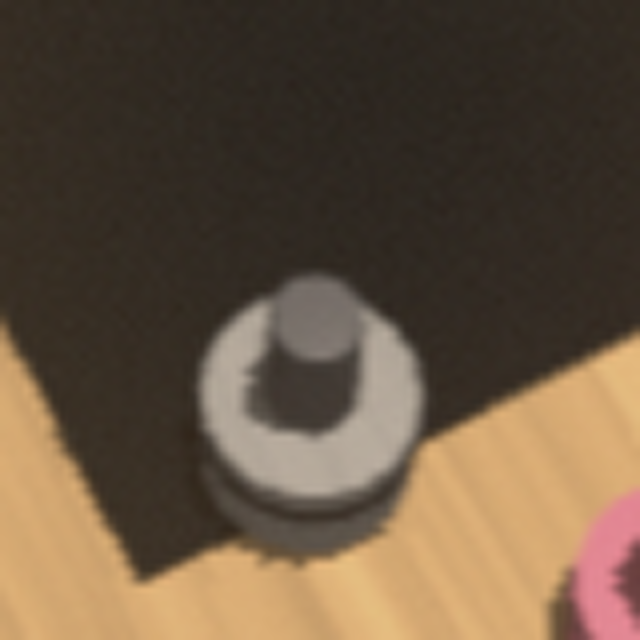

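View pics/c25t.png

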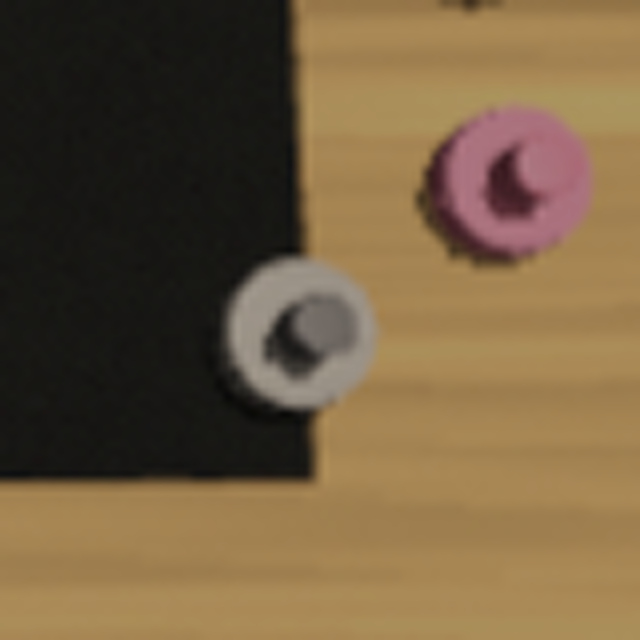

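```bash
python3 -m handwheel '[{"xyz":[-3,-1.5,0],"twist":[0,0,0],"fingers":5},{"xyz":[-5.5,-2.7,0],"twist":[0,0,0],"fingers":5},{"xyz":[-5.5,-2.7,0],"twist":[0,0,0],"fingers":5},{"xyz":[-5.5,-2.7,0],"twist":[0,0,0],"fingers":5},{"xyz":[-5.5,-2.7,0],"twist":[0,0,0],"fingers":5},{"xyz":[-5.5,-2.7,0],"twist":[0,0,0],"fingers":5},{"xyz":[-5.5,-2.7,0],"twist":[0,0,0],"fingers":5},{"xyz":[-5.5,-2.7,0],"twist":[0,0,0],"fingers":5},{"xyz":[-5.5,-2.7,0],"twist":[0,0,0],"fingers":5},{"xyz":[-5.5,-2.7,0],"twist":[0,0,0],"fingers":5},{"xyz":[-4,-2,0],"twist":[0,0,0],"fingers":5},{"xyz":[0,0,0],"twist":[0,0,0],"fingers":5},{"xyz":[0,0,0],"twist":[0,0,0],"fingers":5}]'; python3 -c "
from h import *
show();goal(.464,-.3925,.11,120)"
```

```text
time_s: 38.28
eef_pos: [0.4495, -0.379, 0.1803]
orientation: [-1.543, -2.684, 0.025]
force: [0.0, 0.2, -0.6]
grip_width: 0.05
t 38.27 p [ 0.4495 -0.379   0.1803] yaw 120.2 tilt 0.048 F [ 0.   0.2 -0.6] T [-0.02 -0.05 -0.04] w 0.0500 q6 -1.30
d cm [-2.11  0.83  6.94] (in goal axes [-1.89  0.58  7.03] ) twist [-0.037 -0.031  0.004]
```

```bash
python3 -m handwheel '[{"xyz":[-1,0.3,1],"twist":[-0.02,-0.015,0],"fingers":5},{"xyz":[-0.9,0.3,2],"twist":[-0.017,-0.015,0],"fingers":5},{"xyz":[0,0,2],"twist":[0,0,0],"fingers":5},{"xyz":[0,0,1],"twist":[0,0,0],"fingers":5},{"xyz":[0,0,0],"twist":[0,0,0],"fingers":5},{"xyz":[0,0,0],"twist":[0,0,0],"fingers":5}]'; python3 -c "
from h import *
show();goal(.464,-.3925,.041,120);cam('wrist','w26')"
```

```text
time_s: 39.02
eef_pos: [0.4644, -0.3872, 0.1148]
orientation: [-1.557, -2.727, -0.005]
force: [-0.2, 0.4, -0.2]
grip_width: 0.0505
t 39.02 p [ 0.4644 -0.3872  0.1148] yaw 120.5 tilt 0.004 F [-0.2  0.4 -0.2] T [-0.02  0.   -0.02] w 0.0505 q6 -1.32
d cm [-0.45 -0.32  7.37] (in goal axes [-0.43 -0.3   7.38] ) twist [ 0.003 -0.002  0.01 ]
```

View pics/w26.png

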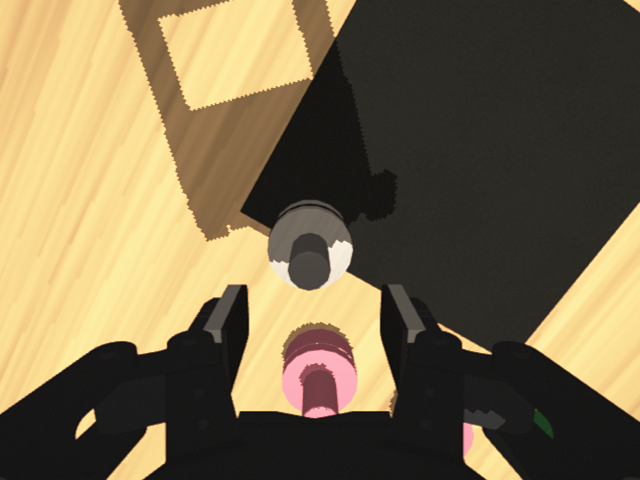

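```bash
python3 -m handwheel '[{"xyz":[-0.3,-0.25,2],"twist":[0,0,0.01],"fingers":5},{"xyz":[-0.1,-0.05,2],"twist":[0,0,0],"fingers":5},{"xyz":[0,0,1.2],"twist":[0,0,0],"fingers":5},{"xyz":[0,0,0],"twist":[0,0,0],"fingers":5},{"xyz":[0,0,0],"twist":[0,0,0],"fingers":5}]';python3 -c "
from h import *
show();goal(.4645,-.3927,.041,120);c=cam('wrist','w27')"
```

```text
time_s: 39.7
eef_pos: [0.4638, -0.3927, 0.0591]
orientation: [-1.573, -2.719, -0.005]
force: [-0.9, -0.2, 0.9]
grip_width: 0.0502
t 39.70 p [ 0.4638 -0.3927  0.0591] yaw 119.9 tilt 0.003 F [-0.9 -0.2  0.9] T [-0.01 -0.02 -0.02] w 0.0502 q6 -1.32
d cm [-0.04  0.05  1.81] (in goal axes [-0.04  0.06  1.81] ) twist [ 0.003 -0.002 -0.002]
```

View pics/w27.png

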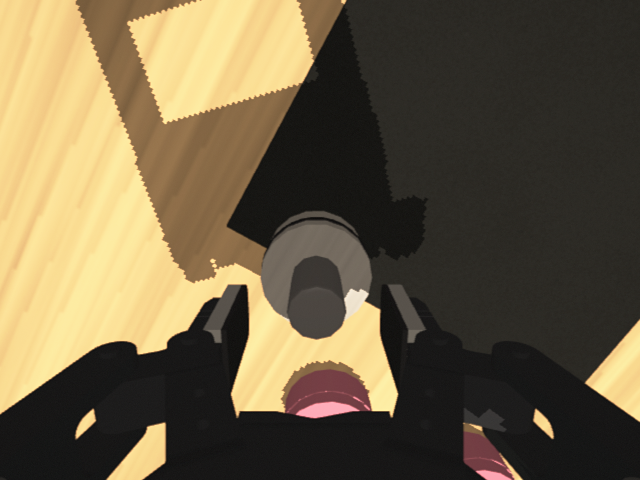

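```bash
python3 -m handwheel '[{"xyz":[-0.04,0.04,1],"twist":[0,0,0],"fingers":5},{"xyz":[0,0,0.6],"twist":[0,0,0],"fingers":5},{"xyz":[0,0,0.15],"twist":[0,0,0],"fingers":5},{"xyz":[0,0,0],"twist":[0,0,0],"fingers":5},{"xyz":[0,0,0],"twist":[0,0,0],"fingers":1},{"xyz":[0,0,0],"twist":[0,0,0],"fingers":1},{"xyz":[0,0,0],"twist":[0,0,0],"fingers":1},{"xyz":[0,0,0],"twist":[0,0,0],"fingers":1}]';python3 -c "
from h import *
show();goal(.4645,-.3927,.041,120)"; python3 -m handwheel '[{"xyz":[0,0,-1],"twist":[0,0,0],"fingers":1},{"xyz":[0,0,-2],"twist":[0,0,0],"fingers":1},{"xyz":[0,0,-3],"twist":[0,0,0],"fingers":1},{"xyz":[0,0,-4],"twist":[0,0,0],"fingers":1},{"xyz":[0,0,-4],"twist":[0,0,0],"fingers":1},{"xyz":[0,0,-4],"twist":[0,0,0],"fingers":1},{"xyz":[0,0,0],"twist":[0,0,0],"fingers":1},{"xyz":[0,0,0],"twist":[0,0,0],"fingers":1}]'; python3 -c "
from h import *
show();cam('wrist','w28');goal(.4729,.226,.22,120)"
```

```text
time_s: 40.75
eef_pos: [0.4652, -0.3935, 0.0422]
orientation: [1.572, 2.718, 0.004]
force: [-0.7, 0.8, -1.7]
grip_width: 0.0202
t 40.75 p [ 0.4652 -0.3935  0.0422] yaw 119.9 tilt 0.003 F [-0.7  0.8 -1.7] T [-0.05 -0.07 -0.03] w 0.0202 q6 -1.32
d cm [ 0.1  -0.02  0.12] (in goal axes [ 0.1  -0.02  0.12] ) twist [ 0.003  0.001 -0.001]
time_s: 41.75
eef_pos: [0.4645, -0.3935, 0.2357]
orientation: [1.569, 2.713, 0.002]
force: [0.3, -0.4, -2.7]
grip_width: 0.02
t 41.75 p [ 0.4645 -0.3935  0.2357] yaw 119.9 tilt 0.007 F [ 0.3 -0.4 -2.7] T [-0.01  0.01  0.05] w 0.0200 q6 -1.32
d cm [53.31 31.62  1.42] (in goal axes [53.26 31.69  1.61] ) twist [ 0.005  0.006 -0.001]
```

View pics/w28.png

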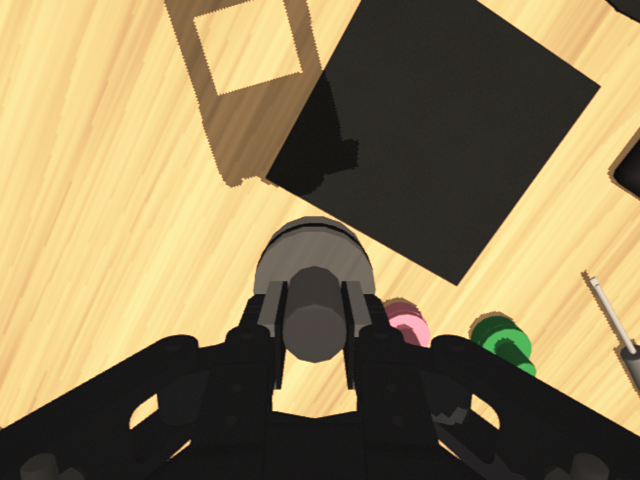

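```bash
python3 -m handwheel '[{"xyz":[2.5,1.4,0],"twist":[0,0,0],"fingers":1},{"xyz":[4.8,2.8,0],"twist":[0,0,0],"fingers":1},{"xyz":[4.8,2.8,0],"twist":[0,0,0],"fingers":1},{"xyz":[4.8,2.8,0],"twist":[0,0,0],"fingers":1},{"xyz":[4.8,2.8,0],"twist":[0,0,0],"fingers":1},{"xyz":[4.8,2.8,0],"twist":[0,0,0],"fingers":1},{"xyz":[4.8,2.8,0],"twist":[0,0,0],"fingers":1},{"xyz":[4.8,2.8,0],"twist":[0,0,0],"fingers":1},{"xyz":[4.8,2.8,0],"twist":[0,0,0],"fingers":1},{"xyz":[4.8,2.8,0],"twist":[0,0,0],"fingers":1},{"xyz":[3,2,0],"twist":[0,0,0],"fingers":1},{"xyz":[0,0,0],"twist":[0,0,0],"fingers":1},{"xyz":[0,0,0],"twist":[0,0,0],"fingers":1}]'; python3 -c "
from h import *
show();goal(.4734,.2251,.18,120)"
```

```text
time_s: 43.42
eef_pos: [0.4596, 0.1893, 0.2149]
orientation: [-1.564, -2.697, 0.015]
force: [0.4, 0.1, -1.6]
grip_width: 0.0205
t 43.42 p [0.4596 0.1893 0.2149] yaw 119.8 tilt 0.026 F [ 0.4  0.1 -1.6] T [-0.04  0.03  0.04] w 0.0205 q6 -0.25
d cm [2.37 3.05 3.46] (in goal axes [2.41 2.99 3.49] ) twist [-0.021 -0.016 -0.004]
```

```bash
python3 -m handwheel '[{"xyz":[1.3,1.6,0],"twist":[-0.012,-0.008,0],"fingers":1},{"xyz":[1.2,1.4,2],"twist":[-0.01,-0.008,0],"fingers":1},{"xyz":[0,0,3],"twist":[0,0,0],"fingers":1},{"xyz":[0,0,3],"twist":[0,0,0],"fingers":1},{"xyz":[0,0,2],"twist":[0,0,0],"fingers":1},{"xyz":[0,0,0],"twist":[0,0,0],"fingers":1},{"xyz":[0,0,0],"twist":[0,0,0],"fingers":1}]'; python3 -c "
from h import *
show();goal(.4734,.2251,.0925,120)"
```

```text
time_s: 44.3
eef_pos: [0.4773, 0.2262, 0.1124]
orientation: [1.587, 2.706, 0.009]
force: [0.1, -0.2, -1.1]
grip_width: 0.0205
t 44.30 p [0.4773 0.2262 0.1124] yaw 119.2 tilt 0.007 F [ 0.1 -0.2 -1.1] T [ 0.   -0.02 -0.03] w 0.0205 q6 -0.17
d cm [ 0.1  -0.4   1.99] (in goal axes [ 0.1  -0.39  1.99] ) twist [ 0.007  0.001 -0.014]
```

```bash
python3 -m handwheel '[{"xyz":[0.08,-0.35,0.8],"twist":[0.005,0,-0.014],"fingers":1},{"xyz":[0,0,0.7],"twist":[0,0,0],"fingers":1},{"xyz":[0,0,0.4],"twist":[0,0,0],"fingers":1},{"xyz":[0,0,0],"twist":[0,0,0],"fingers":1},{"xyz":[0,0,0],"twist":[0,0,0],"fingers":1}]'; python3 -c "
from h import *
show();goal(.4734,.2251,.0925,120);c=cam('wrist','w29');s=cam('side');crop(s,215,205,'s29',35,12)"
```

```text
time_s: 44.92
eef_pos: [0.4754, 0.2257, 0.0948]
orientation: [1.567, 2.717, 0.008]
force: [-0.6, -0.0, -1.1]
grip_width: 0.0202
t 44.92 p [0.4754 0.2257 0.0948] yaw 120.0 tilt 0.007 F [-0.6 -0.  -1.1] T [-0.03 -0.01  0.04] w 0.0202 q6 -0.18
d cm [ 0.05 -0.2   0.23] (in goal axes [ 0.05 -0.2   0.23] ) twist [0.007 0.002 0.001]
```

View pics/w29.png

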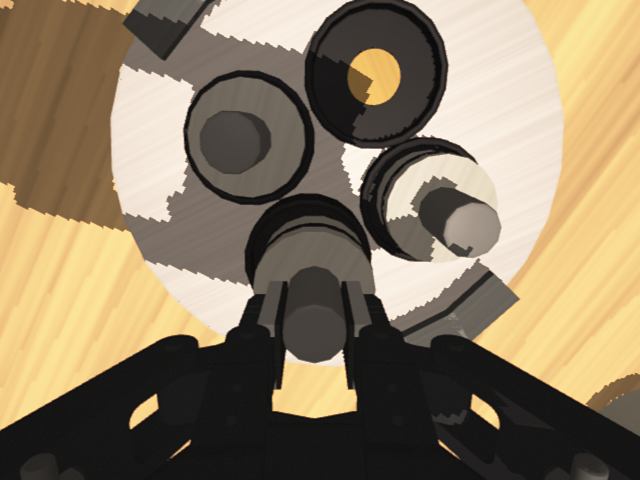

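View pics/s29.png

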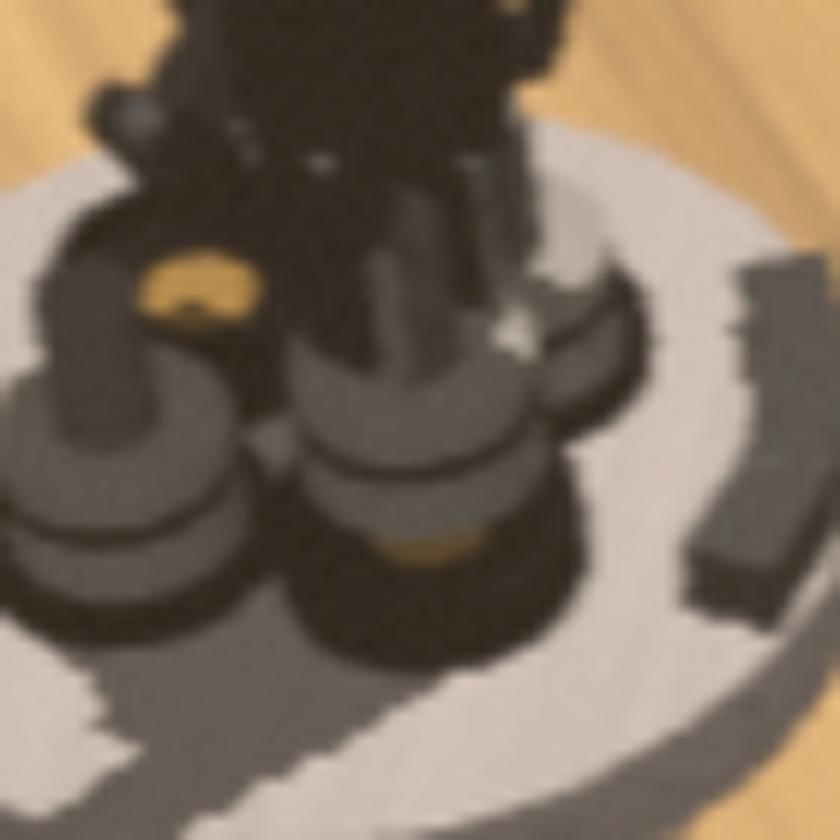

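Same geometry as before: the unit needs about 2 mm in −y before it goes in.

```bash
python3 -m handwheel '[{"xyz":[0.03,-0.2,0.3],"twist":[0.006,0,0],"fingers":1},{"xyz":[0,0,0.25],"twist":[0,0,0],"fingers":1},{"xyz":[0,0,0.25],"twist":[0,0,0],"fingers":1},{"xyz":[0,0,0.25],"twist":[0,0,0],"fingers":1},{"xyz":[0,0,0],"twist":[0,0,0],"fingers":1}]'; python3 -c "
from h import *
show();goal(.4734,.2251,.0925,120)"
```

```text
time_s: 45.65
eef_pos: [0.4735, 0.2249, 0.0837]
orientation: [1.569, 2.72, -0.001]
force: [0.1, 0.7, -1.7]
grip_width: 0.0202
t 45.65 p [0.4735 0.2249 0.0837] yaw 120.0 tilt 0.002 F [ 0.1  0.7 -1.7] T [ 0.02 -0.01 -0.01] w 0.0202 q6 -0.18
d cm [ 0.02  0.01 -0.88] (in goal axes [ 0.02  0.01 -0.88] ) twist [0.    0.002 0.001]
```

```bash
python3 -m handwheel '[{"xyz":[0,0,0.35],"twist":[0,0,0],"fingers":1},{"xyz":[0,0,0.4],"twist":[0,0,0],"fingers":1},{"xyz":[0,0,0.4],"twist":[0,0,0],"fingers":1},{"xyz":[0,0,0.4],"twist":[0,0,0],"fingers":1},{"xyz":[0,0,0.3],"twist":[0,0,0],"fingers":1},{"xyz":[0,0,0.3],"twist":[0,0,0],"fingers":1}]'; python3 -c "
from h import *
show()"
```

```text
time_s: 46.4
eef_pos: [0.4743, 0.2251, 0.07]
orientation: [-1.569, -2.722, 0.006]
force: [-9.0, -4.3, 20.2]
grip_width: 0.0202
t 46.40 p [0.4743 0.2251 0.07  ] yaw 120.1 tilt 0.004 F [-9.  -4.3 20.2] T [-0.68  1.8   0.02] w 0.0202 q6 -0.18
```

```bash
python3 -m handwheel '[{"xyz":[0,0,0.3],"twist":[0,0,0],"fingers":1},{"xyz":[0,0,0.1],"twist":[0,0,0],"fingers":1},{"xyz":[0,0,0],"twist":[0,0,0],"fingers":4.5},{"xyz":[0,0,0],"twist":[0,0,0],"fingers":4.5},{"xyz":[0,0,0],"twist":[0,0,0],"fingers":4.5},{"xyz":[0,0,-2],"twist":[0,0,0],"fingers":4.5},{"xyz":[0,0,-4],"twist":[0,0,0],"fingers":4.5},{"xyz":[0,0,-4],"twist":[0,0,0],"fingers":4.5},{"xyz":[0,0,-4],"twist":[0,0,0],"fingers":4.5},{"xyz":[0,0,0],"twist":[0,0,0],"fingers":4.5}]'; python3 -c "
from h import *
show();s=cam('side','s30');print(crop(s,207,205,'c30',50,8));t=cam('top','t30');w=cam('wrist','w30')"
```

```text
time_s: 47.65
eef_pos: [0.4748, 0.2256, 0.2119]
orientation: [-1.568, -2.72, 0.01]
force: [-0.0, 0.7, 0.3]
grip_width: 0.0452
t 47.65 p [0.4748 0.2256 0.2119] yaw 120.1 tilt 0.007 F [-0.   0.7  0.3] T [-0.04 -0.01  0.  ] w 0.0452 q6 -0.18
(157, 155)
```

View pics/c30.png

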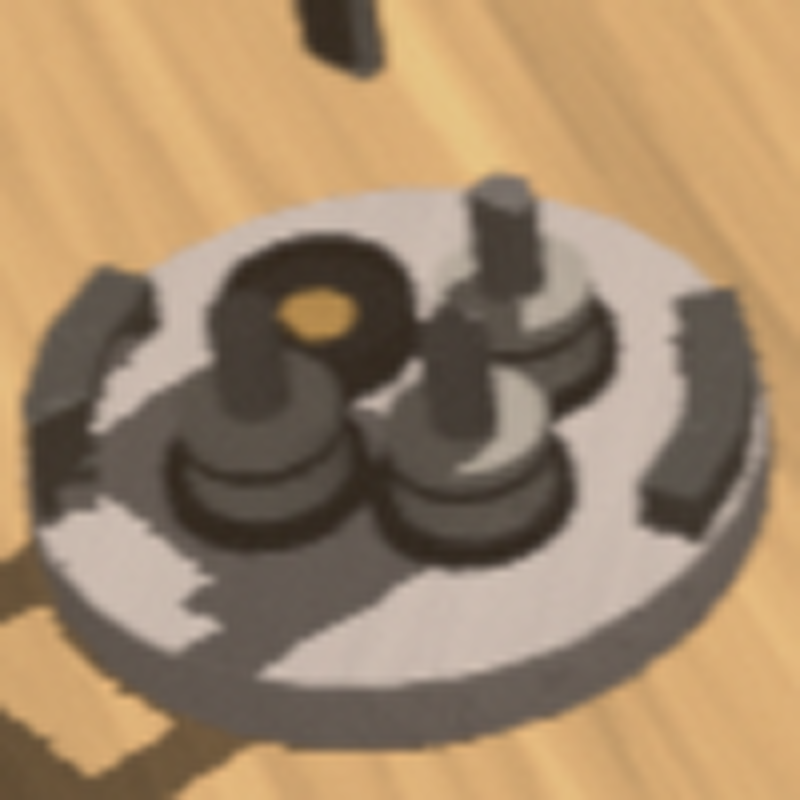

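View pics/s30.png

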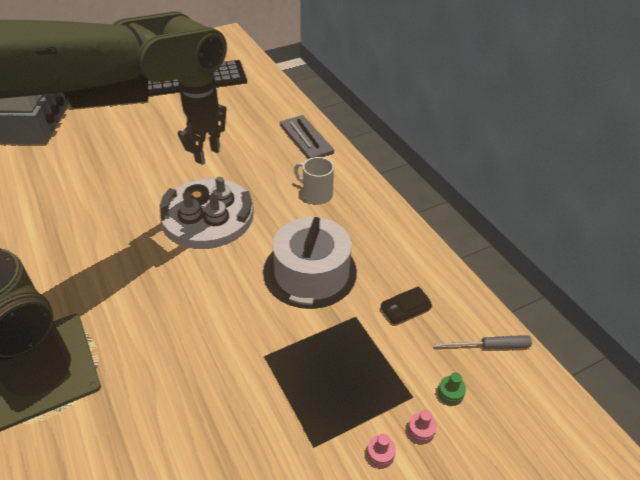

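View pics/t30.png

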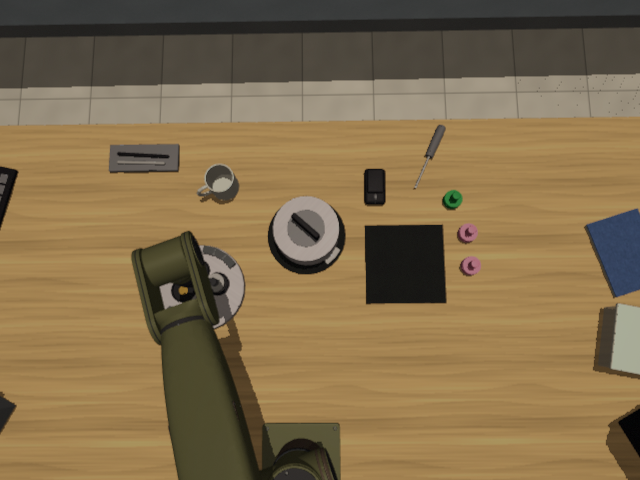

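All three units are home, with their underside heights agreeing to 0.1 mm. Next is the hood.

```bash
python3 -m handwheel '[{"xyz":[0,0,0],"twist":[0,0,-0.18],"fingers":5},{"xyz":[0,0,0],"twist":[0,0,-0.18],"fingers":5},{"xyz":[0,0,0],"twist":[0,0,-0.18],"fingers":5},{"xyz":[0,0,0],"twist":[0,0,-0.18],"fingers":5},{"xyz":[0,0,0],"twist":[0,0,-0.18],"fingers":5},{"xyz":[0,0,0],"twist":[0,0,-0.18],"fingers":5},{"xyz":[0,0,0],"twist":[0,0,-0.18],"fingers":5},{"xyz":[0,0,0],"twist":[0,0,-0.18],"fingers":5},{"xyz":[0,0,0],"twist":[0,0,-0.18],"fingers":5},{"xyz":[0,0,0],"twist":[0,0,-0.18],"fingers":5},{"xyz":[0,0,0],"twist":[0,0,-0.09],"fingers":5},{"xyz":[0,0,0],"twist":[0,0,0],"fingers":5}]'; python3 -c "
from h import *
show();goal(.6125,-.0185,.23,-131.8)"
```

```text
time_s: 49.3
eef_pos: [0.4578, 0.2193, 0.1761]
orientation: [1.347, -2.765, -0.008]
force: [0.3, -0.5, 0.7]
grip_width: 0.0496
t 49.30 p [0.4578 0.2193 0.1761] yaw -128.0 tilt 0.067 F [ 0.3 -0.5  0.7] T [ 0.01 -0.03 -0.03] w 0.0496 q6 -2.13
d cm [  9.51 -26.66  -5.75] (in goal axes [  7.42 -27.39  -5.39] ) twist [ 0.032 -0.059  0.065]
```

```bash
python3 -m handwheel '[{"xyz":[0,0,-3],"twist":[0.03,-0.055,0.06],"fingers":5},{"xyz":[0,0,-3],"twist":[0,0,0],"fingers":5},{"xyz":[0,0,0],"twist":[0,0,0],"fingers":5},{"xyz":[0,0,0],"twist":[0,0,0],"fingers":5}]'; python3 -c "
from h import *
show();goal(.6125,-.0185,.23,-131.8)"
```

```text
time_s: 49.8
eef_pos: [0.457, 0.2191, 0.2301]
orientation: [1.274, -2.857, -0.001]
force: [1.0, -0.9, -0.4]
grip_width: 0.0501
t 49.80 p [0.457  0.2191 0.2301] yaw -131.9 tilt 0.014 F [ 1.  -0.9 -0.4] T [ 0.01 -0.02 -0.02] w 0.0501 q6 -2.07
d cm [  7.28 -27.44  -0.08] (in goal axes [ 7.340e+00 -2.743e+01  1.000e-02] ) twist [ 0.007 -0.012 -0.002]
```

```bash
python3 -m handwheel '[{"xyz":[0.9,-3.2,-0.2],"twist":[0,0,0],"fingers":5},{"xyz":[1.2,-4.5,-0.2],"twist":[0,0,0],"fingers":5},{"xyz":[1.2,-4.5,-0.2],"twist":[0,0,0],"fingers":5},{"xyz":[1.2,-4.5,-0.2],"twist":[0,0,0],"fingers":5},{"xyz":[1.2,-4.5,-0.2],"twist":[0,0,0],"fingers":5},{"xyz":[1,-3.5,0],"twist":[0,0,0],"fingers":5},{"xyz":[0.6,-2,0],"twist":[0,0,0],"fingers":5},{"xyz":[0,0,0],"twist":[0,0,0],"fingers":5},{"xyz":[0,0,0],"twist":[0,0,0],"fingers":5}]'; python3 -c "
from h import *
show();goal(.6125,-.0185,.17,-131.8);cam('wrist','w31')"
```

```text
time_s: 50.92
eef_pos: [0.6046, -0.0194, 0.2202]
orientation: [1.264, -2.836, -0.02]
force: [-0.0, 0.1, -0.1]
grip_width: 0.0498
t 50.92 p [ 0.6046 -0.0194  0.2202] yaw -132.0 tilt 0.039 F [-0.   0.1 -0.1] T [ 0.01 -0.    0.04] w 0.0498 q6 -2.52
d cm [-0.73 -0.66  4.98] (in goal axes [-0.59 -0.53  5.02] ) twist [ 0.026 -0.028 -0.003]
```

View pics/w31.png

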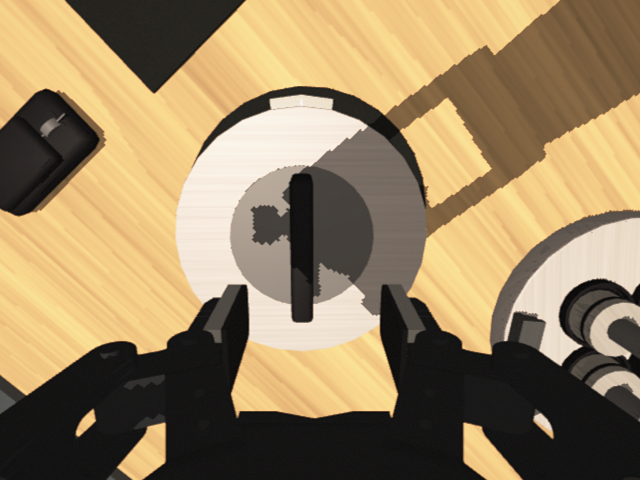

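Bar vertical at x≈302; the aim point is about 314, which fits the 6 mm correction.

```bash
python3 -m handwheel '[{"xyz":[-0.5,-0.5,1],"twist":[0.026,-0.028,0],"fingers":5},{"xyz":[-0.1,-0.1,1.5],"twist":[0,0,0],"fingers":5},{"xyz":[0,0,1.5],"twist":[0,0,0],"fingers":5},{"xyz":[0,0,0],"twist":[0,0,0],"fingers":5},{"xyz":[0,0,0],"twist":[0,0,0],"fingers":5}]'; python3 -c "
from h import *
show();goal(.6125,-.0185,.1025,-131.8);cam('wrist','w32')"
```

```text
time_s: 51.6
eef_pos: [0.6115, -0.0152, 0.1782]
orientation: [1.285, -2.866, -0.001]
force: [0.1, -0.4, 1.1]
grip_width: 0.0499
t 51.60 p [ 0.6115 -0.0152  0.1782] yaw -131.7 tilt 0.001 F [ 0.1 -0.4  1.1] T [-0.03 -0.02 -0.02] w 0.0499 q6 -2.53
d cm [ 0.18 -0.3   7.57] (in goal axes [ 0.18 -0.3   7.57] ) twist [ 0.001 -0.     0.002]
```

View pics/w32.png

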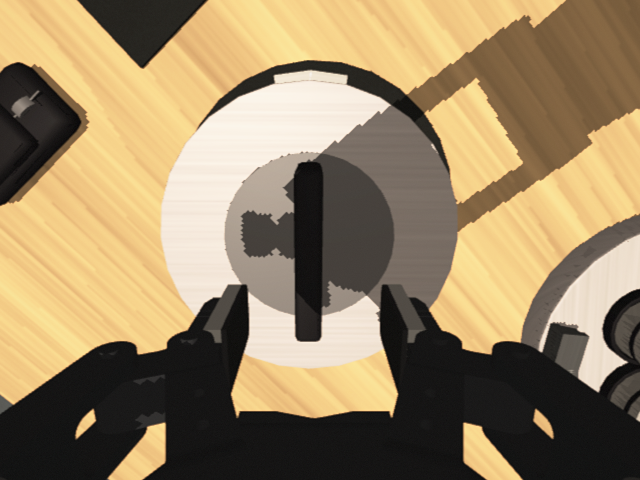

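```bash
python3 -m handwheel '[{"xyz":[0.15,-0.25,1.5],"twist":[0,0,0],"fingers":5},{"xyz":[0,0,2],"twist":[0,0,0],"fingers":5},{"xyz":[0,0,2],"twist":[0,0,0],"fingers":5},{"xyz":[0,0,1],"twist":[0,0,0],"fingers":5},{"xyz":[0,0,0],"twist":[0,0,0],"fingers":5},{"xyz":[0,0,0],"twist":[0,0,0],"fingers":5}]'; python3 -c "
from h import *
show();goal(.6125,-.0185,.1025,-131.8)"
```

```text
time_s: 52.4
eef_pos: [0.6118, -0.0184, 0.1077]
orientation: [1.284, -2.865, -0.002]
force: [0.9, 0.6, -0.1]
grip_width: 0.0497
t 52.40 p [ 0.6118 -0.0184  0.1077] yaw -131.7 tilt 0.002 F [ 0.9  0.6 -0.1] T [ 0.04 -0.   -0.01] w 0.0497 q6 -2.53
d cm [-0.04 -0.05  0.52] (in goal axes [-0.04 -0.05  0.52] ) twist [ 0.002 -0.001  0.001]
```

```bash
python3 -m handwheel '[{"xyz":[0,-0.05,0.5],"twist":[0,0,0],"fingers":5},{"xyz":[0,0,0],"twist":[0,0,0],"fingers":5},{"xyz":[0,0,0],"twist":[0,0,0],"fingers":0.5},{"xyz":[0,0,0],"twist":[0,0,0],"fingers":0.5},{"xyz":[0,0,0],"twist":[0,0,0],"fingers":0.5},{"xyz":[0,0,0],"twist":[0,0,0],"fingers":0.5},{"xyz":[0,0,0],"twist":[0,0,0],"fingers":0.5}]'; python3 -c "
from h import *
show()"; python3 -m handwheel '[{"xyz":[0,0,-1],"twist":[0,0,0],"fingers":0.5},{"xyz":[0,0,-2],"twist":[0,0,0],"fingers":0.5},{"xyz":[0,0,-3],"twist":[0,0,0],"fingers":0.5},{"xyz":[0,0,-3],"twist":[0,0,0],"fingers":0.5},{"xyz":[0,0,-3],"twist":[0,0,0],"fingers":0.5},{"xyz":[0,0,-1],"twist":[0,0,0],"fingers":0.5},{"xyz":[0,0,0],"twist":[0,0,0],"fingers":0.5},{"xyz":[0,0,0],"twist":[0,0,0],"fingers":0.5}]';python3 -c "
from h import *
show();goal(.4667,.2722,.26,-131.8);cam('side','s33')"
```

```text
time_s: 53.28
eef_pos: [0.6135, -0.0187, 0.1046]
orientation: [-1.284, 2.866, -0.0]
force: [0.9, 0.8, -0.9]
grip_width: 0.0128
t 53.27 p [ 0.6135 -0.0187  0.1046] yaw -131.7 tilt 0.001 F [ 0.9  0.8 -0.9] T [ 0.02  0.04 -0.02] w 0.0128 q6 -2.53
time_s: 54.28
eef_pos: [0.6112, -0.0186, 0.24]
orientation: [1.284, -2.865, -0.003]
force: [-0.8, 0.4, -4.7]
grip_width: 0.0134
t 54.27 p [ 0.6112 -0.0186  0.24  ] yaw -131.7 tilt 0.003 F [-0.8  0.4 -4.7] T [-0.03 -0.02  0.03] w 0.0134 q6 -2.53
d cm [-12.09  30.14  -1.94] (in goal axes [-12.05  30.15  -2.  ] ) twist [ 0.003 -0.001  0.001]
```

View pics/s33.png

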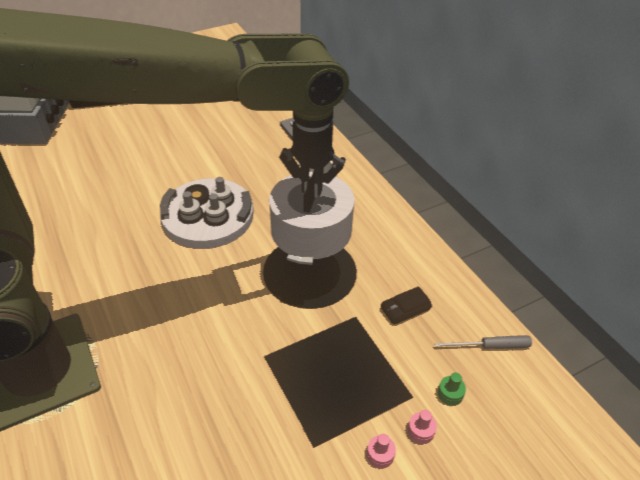

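```bash
python3 -m handwheel '[{"xyz":[-0.8,2,-1],"twist":[0,0,0],"fingers":0.5},{"xyz":[-1.5,3.8,-0.6],"twist":[0,0,0],"fingers":0.5},{"xyz":[-1.5,3.8,-0.4],"twist":[0,0,0],"fingers":0.5},{"xyz":[-1.5,3.8,-0.3],"twist":[0,0,0],"fingers":0.5},{"xyz":[-1.5,3.8,-0.3],"twist":[0,0,0],"fingers":0.5},{"xyz":[-1.5,3.8,-0.3],"twist":[0,0,0],"fingers":0.5},{"xyz":[-1.5,3.8,-0.3],"twist":[0,0,0],"fingers":0.5},{"xyz":[-1,2.5,0],"twist":[0,0,0],"fingers":0.5},{"xyz":[0,0,0],"twist":[0,0,0],"fingers":0.5},{"xyz":[0,0,0],"twist":[0,0,0],"fingers":0.5}]';python3 -c "
from h import *
show();goal(.4667,.2722,.22,-131.8)"
```

```text
time_s: 55.58
eef_pos: [0.4665, 0.2571, 0.269]
orientation: [1.284, -2.851, -0.016]
force: [0.1, -0.3, -4.3]
grip_width: 0.013
t 55.58 p [0.4665 0.2571 0.269 ] yaw -131.5 tilt 0.018 F [ 0.1 -0.3 -4.3] T [ 0.02 -0.03 -0.05] w 0.0130 q6 -2.02
d cm [-1.19  0.92  4.9 ] (in goal axes [-1.14  1.    4.9 ] ) twist [ 0.015 -0.009  0.005]
```

```bash
python3 -m handwheel '[{"xyz":[-0.6,0.5,1],"twist":[0.015,-0.009,0],"fingers":0.5},{"xyz":[-0.5,0.4,1.5],"twist":[0,0,0],"fingers":0.5},{"xyz":[0,0,1.5],"twist":[0,0,0],"fingers":0.5},{"xyz":[0,0,0],"twist":[0,0,0],"fingers":0.5},{"xyz":[0,0,0],"twist":[0,0,0],"fingers":0.5}]';python3 -c "
from h import *
show();goal(.4667,.2722,.15,-131.8)"
```

```text
time_s: 56.2
eef_pos: [0.4669, 0.2702, 0.2239]
orientation: [1.284, -2.864, 0.001]
force: [0.3, 0.6, -3.2]
grip_width: 0.0132
t 56.20 p [0.4669 0.2702 0.2239] yaw -131.7 tilt 0.003 F [ 0.3  0.6 -3.2] T [ 0.04 -0.01 -0.01] w 0.0132 q6 -1.99
d cm [-0.16  0.15  7.39] (in goal axes [-0.13  0.15  7.39] ) twist [ 0.    -0.003  0.002]
```

```bash
python3 -m handwheel '[{"xyz":[-0.13,0.13,1],"twist":[0,0,0],"fingers":0.5},{"xyz":[0,0,1.5],"twist":[0,0,0],"fingers":0.5},{"xyz":[0,0,1.5],"twist":[0,0,0],"fingers":0.5},{"xyz":[0,0,1.5],"twist":[0,0,0],"fingers":0.5},{"xyz":[0,0,0.5],"twist":[0,0,0],"fingers":0.5},{"xyz":[0,0,0],"twist":[0,0,0],"fingers":0.5},{"xyz":[0,0,0],"twist":[0,0,0],"fingers":0.5}]';python3 -c "
from h import *
show();goal(.4667,.2722,.131,-131.8);s=cam('side');crop(s,207,200,'s34',60,10);w=cam('wrist','w34')"
```

```text
time_s: 57.08
eef_pos: [0.4669, 0.2718, 0.1598]
orientation: [1.283, -2.864, 0.002]
force: [0.3, -0.1, -3.3]
grip_width: 0.0133
t 57.08 p [0.4669 0.2718 0.1598] yaw -131.7 tilt 0.003 F [ 0.3 -0.1 -3.3] T [ 0.01 -0.02 -0.  ] w 0.0133 q6 -1.98
d cm [-0.03  0.04  2.88] (in goal axes [-0.02  0.04  2.88] ) twist [ 0.    -0.003  0.001]
```

View pics/w34.png

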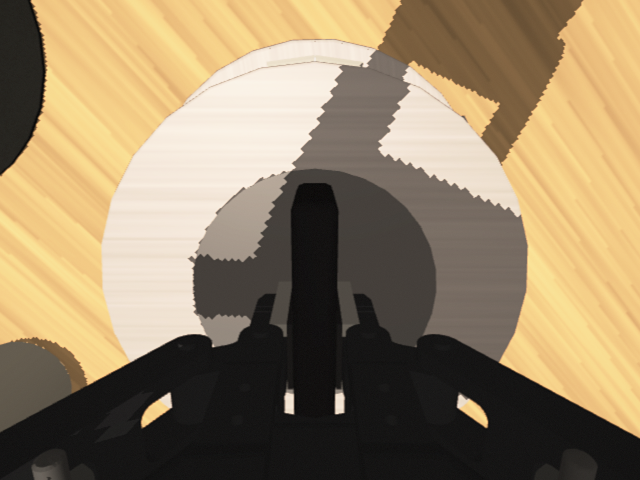

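```bash
python3 -c "
import cv2;i=cv2.imread('pics/s34.png');cv2.imwrite('pics/s34b.png',cv2.resize(i,(600,600)))"
```

```text
(no output)
```

View pics/s34b.png

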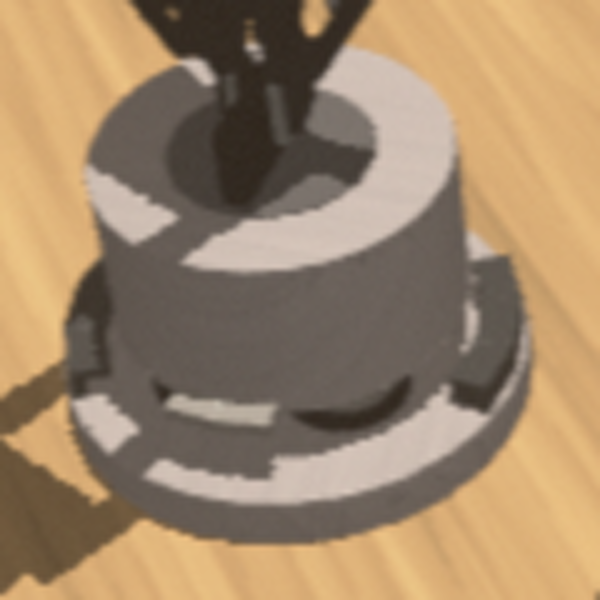

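```bash
python3 -m handwheel '[{"xyz":[0,0,0.6],"twist":[0,0,0],"fingers":0.5},{"xyz":[0,0,0.6],"twist":[0,0,0],"fingers":0.5},{"xyz":[0,0,0.5],"twist":[0,0,0],"fingers":0.5},{"xyz":[0,0,0],"twist":[0,0,0],"fingers":0.5}]';python3 -c "
from h import *
show()"
```

```text
time_s: 57.68
eef_pos: [0.4673, 0.2719, 0.1425]
orientation: [1.284, -2.866, 0.001]
force: [0.0, 0.1, -3.9]
grip_width: 0.0132
t 57.67 p [0.4673 0.2719 0.1425] yaw -131.7 tilt 0.001 F [ 0.   0.1 -3.9] T [ 0.06 -0.02 -0.04] w 0.0132 q6 -1.98
```

```bash
python3 -m handwheel '[{"xyz":[0,0,0.5],"twist":[0,0,0],"fingers":0.5},{"xyz":[0,0,0.4],"twist":[0,0,0],"fingers":0.5},{"xyz":[0,0,0.3],"twist":[0,0,0],"fingers":0.5},{"xyz":[0,0,0.2],"twist":[0,0,0],"fingers":0.5}]';python3 -c "
from h import *
show();s=cam('side','s35')"
```

```text
time_s: 58.18
eef_pos: [0.4678, 0.2721, 0.1305]
orientation: [1.284, -2.866, 0.002]
force: [-8.7, -4.7, 13.2]
grip_width: 0.0128
t 58.17 p [0.4678 0.2721 0.1305] yaw -131.7 tilt 0.001 F [-8.7 -4.7 13.2] T [-0.52  1.16  0.06] w 0.0128 q6 -1.98
```

View pics/s35.png

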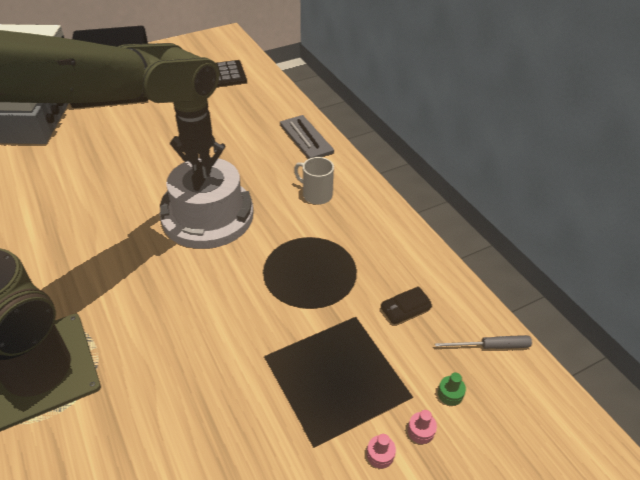

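```bash
python3 -m handwheel '[{"xyz":[0,0,-0.1],"twist":[0,0,0.08],"fingers":0.5},{"xyz":[0,0,0],"twist":[0,0,0.17],"fingers":0.5},{"xyz":[0,0,0],"twist":[0,0,0.17],"fingers":0.5},{"xyz":[0,0,0],"twist":[0,0,0.17],"fingers":0.5}]';python3 -c "
from h import *
show()"
```

```text
time_s: 58.72
eef_pos: [0.4683, 0.2725, 0.1318]
orientation: [-0.366, 3.119, -0.0]
force: [-0.3, -0.8, -3.7]
grip_width: 0.0133
t 58.73 p [0.4683 0.2725 0.1318] yaw -166.6 tilt 0.002 F [-0.3 -0.8 -3.7] T [ 0.    0.   -0.02] w 0.0133 q6 -1.38
```

```bash
python3 -m handwheel '[{"xyz":[0.1,0,0.05],"twist":[0,0,0.12],"fingers":0.5},{"xyz":[0,0,0],"twist":[0,0,0.15],"fingers":0.5},{"xyz":[0,0,0],"twist":[0,0,0.15],"fingers":0.5}]';python3 -c "
from h import *
show();goal(.467,.272,.13,145.5)"
```

```text
time_s: 59.1
eef_pos: [0.4673, 0.2723, 0.1307]
orientation: [0.315, 3.124, 0.0]
force: [-0.2, -0.2, -3.0]
grip_width: 0.0131
t 59.10 p [0.4673 0.2723 0.1307] yaw 168.5 tilt 0.002 F [-0.2 -0.2 -3. ] T [-0.13 -0.02  0.05] w 0.0131 q6 -0.94
d cm [ 0.02 -0.03  0.07] (in goal axes [ 0.01 -0.04  0.07] ) twist [0.001 0.002 0.401]
```

```bash
python3 -m handwheel '[{"xyz":[0,0,0],"twist":[0,0,0.15],"fingers":0.5},{"xyz":[0,0,0],"twist":[0,0,0.13],"fingers":0.5},{"xyz":[0,0,0],"twist":[0,0,0.08],"fingers":0.5},{"xyz":[0,0,0],"twist":[0,0,0],"fingers":0.5}]';python3 -c "
from h import *
show();goal(.467,.272,.13,145.5);s=cam('side');c=cam('top')
for k in (s,c):
  for n in ['hood_grip','lug','hood']:
    for r in models.place_of(n,k)[:2]:print(n,np.round(r['point'],3),round(r['p'],2))"
```

```text
time_s: 59.6
eef_pos: [0.4674, 0.272, 0.1306]
orientation: [0.886, 3.012, -0.001]
force: [-0.3, 0.3, -2.4]
grip_width: 0.0128
t 59.60 p [0.4674 0.272  0.1306] yaw 147.2 tilt 0.002 F [-0.3  0.3 -2.4] T [-0.11  0.22 -0.02] w 0.0128 q6 -0.57
d cm [ 0.03 -0.02  0.06] (in goal axes [ 0.03 -0.02  0.06] ) twist [0.    0.002 0.03 ]
hood_grip [0.463 0.268 0.142] 0.8
hood [0.466 0.27  0.03 ] 0.61
hood_grip [0.467 0.274 0.147] 0.61
hood_grip [ 0.53  -0.292  0.004] 0.58
lug [0.545 0.222 0.038] 0.84
hood [0.469 0.268 0.031] 0.69
```

```bash
python3 -m handwheel '[{"xyz":[0,0,0.1],"twist":[0,0,0],"fingers":0.5},{"xyz":[0,0,0],"twist":[0,0,0],"fingers":4},{"xyz":[0,0,0],"twist":[0,0,0],"fingers":4},{"xyz":[0,0,0],"twist":[0,0,0],"fingers":4},{"xyz":[0,0,-2],"twist":[0,0,0],"fingers":5},{"xyz":[0,0,-4],"twist":[0,0,0],"fingers":5},{"xyz":[0,0,-4],"twist":[0,0,0],"fingers":5},{"xyz":[0,0,-4],"twist":[0,0,0],"fingers":5},{"xyz":[0,0,0],"twist":[0,0,0],"fingers":5},{"xyz":[0,0,0],"twist":[0,0,0],"fingers":5}]';python3 -c "
from h import *
show();w=cam('wrist','w36');s=cam('side');crop(s,207,200,'s36',50,12)
P=None"
```

```text
time_s: 61.25
eef_pos: [0.4689, 0.273, 0.2832]
orientation: [0.884, 3.003, 0.012]
force: [0.2, 0.1, -1.1]
grip_width: 0.0501
t 61.25 p [0.4689 0.273  0.2832] yaw 147.2 tilt 0.013 F [ 0.2  0.1 -1.1] T [ 0.    0.04 -0.02] w 0.0501 q6 -0.57
```

View pics/w36.png

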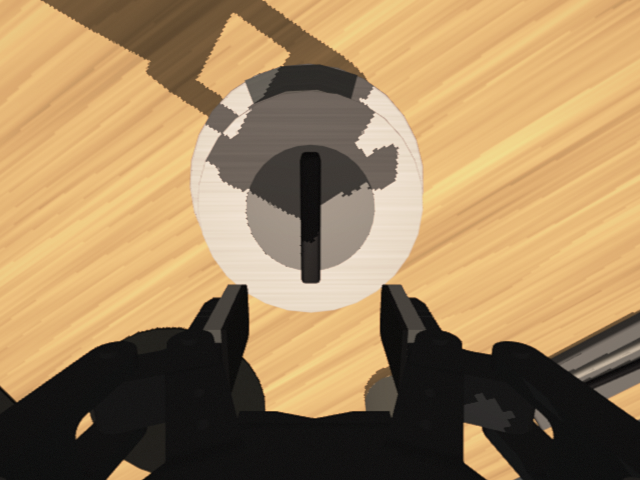

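```bash
python3 -c "
import cv2;i=cv2.imread('pics/s36.png');cv2.imwrite('pics/s36b.png',cv2.resize(i,(600,600)))"
```

```text
(no output)
```

View pics/s36b.png

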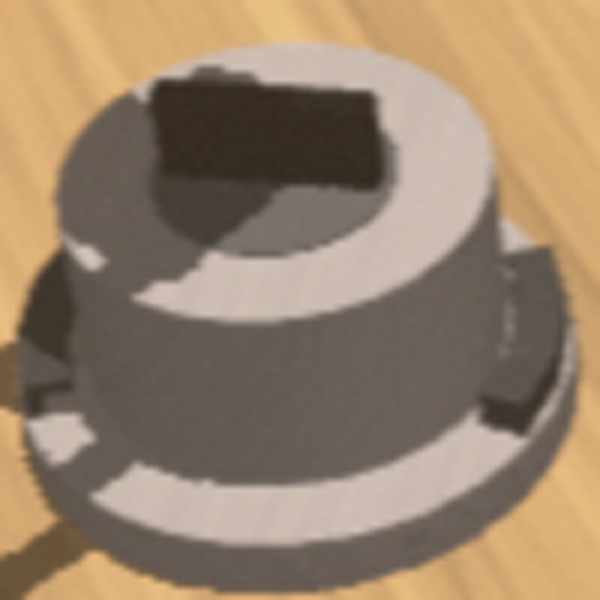

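The hood stands flat with its bar in line with the keepers, and the gripper is clear. Handing in.

```bash
python3 -c "
from h import *
print(bot.close_job());show()"
```

```text
the job is handed in; nothing more can be done
None
the job is handed in; nothing more can be done
```

The job is handed in at about 61 s of the 210 s allowed; the system gives no verdict.

**What I did**
- I turned the hood about 78° anticlockwise, lifted it off and stood it on the round pad.
- I put all three steel units from the mat into three sockets and pressed each one home. The last unit had been knocked to the mat's edge during the run, so I found it again first. I left the green and pink look-alikes alone.
- I set the hood back on the pot and turned it clockwise to about 2° from the locked line, then let go and backed off about 15 cm.

**Last checks**
- **Units:** each press met a firm stop (20–27 N), and the underside heights agreed to about 0.1 mm. All three stood upright in their cups before the hood went on.
- **Hood:** it stood flat in the side view. The wrist view showed its bar in line with the keepers.
- **Bystanders:** the mug and mouse looked unmoved in the camera views; I did not measure them.

**What went wrong or disagreed**
- My first grip on the hood bar was 19 mm too high and pulled the hood a few millimetres within its play. I redid that grip.
- Calibration between the cameras disagreed by 3–4 mm. I went by the side camera, which fitted the contact forces best.
- I felt sideways forces of about 10–13 N while pressing the units home.

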